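Turn the reversible sample block over onto the block warmer and dock it

ROBOT

A 6-joint arm with a two-finger parallel gripper is mounted at the origin on a cart in front of the work surface, level with it; the furniture and walls round the work are solid. World frame = base frame: x ahead of the robot, y to its left, z up, the work surface at z = 0. Lengths are in m, angles in degrees, forces in N, time in s.
With the tool pointing down it reaches from about 0.15 to 0.775 m from the base axis. Payload 6.1 kg.
Tool frame: the origin (TCP) lies midway between the tips of the shut fingers; the grasp point (between the pads) lies 19 mm behind it (env.tcp_to_grasp is the distance from the TCP to the grasp point, in m); z points along the fingers, x is the direction in which the jaws open and shut, and the axes are right-handed (so a half turn about z gives the same grasp; the last joint's range is limited). The gripper opens to 85 mm and grips with 20 to 120 N. Pads are 22 mm wide; open, the fingers measure 114 mm over their backs; the gripper's body (76 mm by 85 mm) begins 54 mm behind the grasp point. The pads swing forward as they close: fully open they stand 13 mm farther back than shut.
Start: joints at [74.026, 7.208, -2.269, 80.523, 0, 90], TCP at [0.144, 0.505, 0.231] pointing down, gripper open.
Joint ranges: [-155.77, 155.77], [-54.66, 111.73], [-72.52, 77.12], [-102.08, 115.82], [-83.92, 84.16], [-180, 180]. Speed limits (degrees/s): [136.94, 136.94, 172.46, 180, 180, 180].

INTERFACE

Orientations are given as [roll, pitch, yaw] about the fixed x, y, z axes, in that order (R = Rz(yaw) Ry(pitch) Rx(roll)).
In Python, from plant import telemetry, cams, workorder, env gives the robot as it stands.
- The arm moves only by the tool apply_moves, never from a script. Its argument "increments" is one flat list of numbers, 7 for each row, row after row: the gripper's target within -1 to 1 (fully open at 1, half-way at 0, shut at -1), then the shift along the world's x, y, z in mm, then the turn, a rotation vector about the world's x, y, z in rad. In form: [claw, x, y, z, wx, wy, wz, claw, x, y, z, wx, wy, wz, ...]. A call has 1 to 20 rows; each row is the pose to reach, as a shift and turn from the pose commanded when the call began; what a row does not reach only later rows make up. A row lasts 1/10 s, in which the tool goes at most 50 mm and 8.59 degrees, less where a joint would pass 70% of its speed; a pose out of reach is approached as far as the arm can. A call with a gripper value outside its range is refused whole. The fingers move at their own pace and stop on an object; "force" is the grip in N (left out, the last holds). Time passes only in rows, so rows that repeat a pose let the fingers close. It gives the time, the measured TCP pose, the force and the opening at its end, in the units of the state.
- telemetry.read_state(): the state, without advancing time (a new reading comes with each control period).
- cams.snapshot(name): name is "scene" or "top" or "wrist"; returns (picture, depth): 480x640x3 uint8, blue, green, red; 480x640 float32, m along the optical axis (not along the pixel's ray), 0 where there is no reading.
- cams.calibration(name): a dict with "vertical_fov" (degrees; the focal length in pixels is half the picture's height over the tangent of half this angle, whatever the lens; pixels are square), "cx", "cy" (the principal point, pixels), "dist" ([k1, k2, p1, p2, k3] as OpenCV has them; the pictures are not rectified), "pose" (4x4, takes a point from camera to world coordinates). Camera axes: x right, y down, z forward; pixel columns grow to the right and rows downward; lengths in m; the calibration is good to about 2 mm. A picture is of the moment at which its call begins: read the wrist's pose just before it. calibration takes no time and is no camera call; for the wrist camera it gives the pose at the moment of the call.
- workorder.finish_job(): hands the job in, once; it reports no verdict.
The state is a dict: "time": time; "joints": joint angles; "joint_vel": joint speeds; "effort": joint torques, N m; "tool_pos": TCP position; "ee_rot": TCP orientation; "force": force on the tool from outside, world axes, zero at the start; "torque": the same for the moment, N m; "gripper_width": finger opening in m.
Only numpy, scipy, OpenCV 4.12 (cv2) and the standard library are available. Lean on these libraries where they do the work, as an engineer would, in place of code of your own. Each camera call takes 0.05 s, during which the arm holds its last target.

TASK

Make the block warmer ready for the large sample tubes: the flat reversible sample block lies before it with its nine small sockets up, too wide to be gripped from above. Push it against the warmer's front, tip it up on edge there and over onto the warmer's plate, so that its four large sockets face up, then push it along the plate, straight and fully home between the two guide cheeks against the back stop. Push with a light touch, never over about 25 N (the ceramic plate chips), and leave the two sample tubes, the beaker and the mouse where they are.

Things in the scene. Friction and masses are not known exactly. Their poses are not given: they have to be found in the camera images.
- block: Loose flat metal block, 114 (x) x 100 (y) x 20 (z) mm, 0.3 to 0.55 kg. One face has nine small sockets (20 mm wide, 7 deep), the other four large ones (36 mm, 11 deep). Origin at its centre; z out of the small-socket face: up at the start, down at the end. Starts on the bench, far end 15 to 40 mm before the warmer's front, x along the warmer's x within 7 degrees, within 10 mm of its middle.
- warmer: Low white warmer with a grey ceramic plate, 160 mm wide, 215 deep, fixed. Origin on the bench at the middle of its front face; x to its back, y to its left, z up. The front is an upright flat wall 18 mm high (its lowest 2 mm open). The plate on top runs 150 mm back to the control housing (54 mm high, knob to 71), the back stop. The block turned over and home has its centre at x 93, y 0, z 28 mm.
- stop (a point): Foot of the back stop's face, in its middle, at plate height (18 mm over the bench), 150 mm behind the warmer's front; axes as the warmer's. Two guide cheeks, 13 mm high, stand on the plate before it: their inner faces narrow from 66 mm off the middle at 72 mm before the stop to 51.5 mm at 32 mm before it, then run straight to the stop.
- tube_a: Loose screw-capped sample tube standing on the bench to the left of the warmer, 41 mm wide, 94 mm high; origin under its middle. Not to be disturbed.
- tube_b: A second tube of the same kind and size beside the first. Not to be disturbed.
- mouse: Loose black computer mouse, 113 x 60 x 36 mm, on the bench to the left of the block; origin under its middle. Not to be disturbed.
- beaker: Loose clear beaker, 76 mm wide, 85 mm high, farther to the left; origin under its middle. Not to be disturbed.
- ridge (a point): Middle of the block's near (-x) end, at mid-thickness. Both 100 mm ends are bevelled on both faces to a blunt ridge: each face is flat to 45 mm from the centre, then slopes to the 2 mm thick ridge at 57 mm. On the bench a ridge is 10 mm up and overhangs by 12 mm. Pushed against the wall, the block can be dragged up at the near ridge; pushed too hard, its far end climbs the wall too.

How it is judged:
By the outcome, as a careful person would: the job done as asked, in the order asked, and still so for the second after the job is handed in, with the robot touching nothing.
It also fails if it takes over 69 s, if anything falls off the work surface, if the arm or the gripper's body presses on something with over 40 N, if the wrist force passes 120 N, or if a joint passes its speed limit or range.

## Working session

There is one attempt and no reset: what is moved stays moved. The work goes in short steps, Python scripts to look and compute and a tool call to move; the robot and the scene stay as the last step left them, time stands still between calls to the robot, and variables do not carry over. Pictures are saved under pics/ and viewed, and the job is handed in when it is done.

Besides the shell and the picture viewer there is one more tool, called as name(argument=value, ...) on one line, values as JSON. apply_moves: Moves the arm, as the interface text tells. Its arguments: {"type":"object","properties":{"increments":{"type":"array","items":{"type":"number"}},"force":{"type":"number"}},"required":["increments"]}

```bash
ls; mkdir -p pics; python3 - <<'E'
from plant import telemetry, cams, workorder, env
import cv2
print(telemetry.read_state())
for n in ("scene","top","wrist"):
    p,d=cams.snapshot(n); cv2.imwrite(f"pics/{n}0.png",p)
    c=cams.calibration(n); print(n,c)
E
```

```text
pics
{'time': 0.0, 'joints': array([ 7.40263215e+01,  7.24126274e+00, -2.32667062e+00,  8.05229730e+01,
        7.08842802e-04,  9.00008963e+01]), 'joint_vel': array([-0.02596797,  0.0688021 ,  0.08205759,  0.01228564, -0.01703611,
       -0.02786457]), 'effort': array([-1.14201281e-03, -4.35914004e+01,  3.52923274e+01,  1.73551549e-02,
       -6.61215518e-05,  8.00898420e-06]), 'tool_pos': array([0.1443631 , 0.50434155, 0.23052641]), 'ee_rot': array([-1.79999293e+02,  9.09063373e-02,  7.40254252e+01]), 'force': array([-0.70679352, -0.84405671,  0.4197527 ]), 'torque': array([-0.00481558, -0.03873419, -0.03946315]), 'gripper_width': 0.08535385705118627}
scene {'vertical_fov': 51.953504923583374, 'cx': 325.6067848881348, 'cy': 241.25561155875684, 'dist': array([-0.13292378,  0.        ,  0.        ,  0.        ,  0.        ]), 'pose': array([[ 0.78799644, -0.37410827,  0.48898325,  0.09852687],
       [-0.61559973, -0.46594339,  0.6355578 , -0.62192845],
       [-0.00992892, -0.80183524, -0.59746269,  0.64373838],
       [ 0.        ,  0.        ,  0.        ,  1.        ]])}
top {'vertical_fov': 49.76649308337126, 'cx': 324.73105382684, 'cy': 246.04147058470764, 'dist': array([-0.11431094,  0.        ,  0.        ,  0.        ,  0.        ]), 'pose': array([[-0.00530518, -0.99303211,  0.11772458,  0.45688074],
       [-0.99986609,  0.00709022,  0.01474926, -0.02263144],
       [-0.01548118, -0.11763057, -0.99293675,  1.01190906],
       [ 0.        ,  0.        ,  0.        ,  1.        ]])}
wrist {'vertical_fov': 65.71355528545557, 'cx': 322.88589910818877, 'cy': 236.01959124578164, 'dist': array([-0.04950599,  0.        ,  0.        ,  0.        ,  0.        ]), 'pose': array([[ 0.27563351,  0.92704448,  0.25419421,  0.07978322],
       [ 0.96126152, -0.26538941, -0.07446311,  0.52204507],
       [-0.00157016,  0.26487164, -0.9642824 ,  0.37269215],
       [ 0.        ,  0.        ,  0.        ,  1.        ]])}
```

View pics/scene0.png

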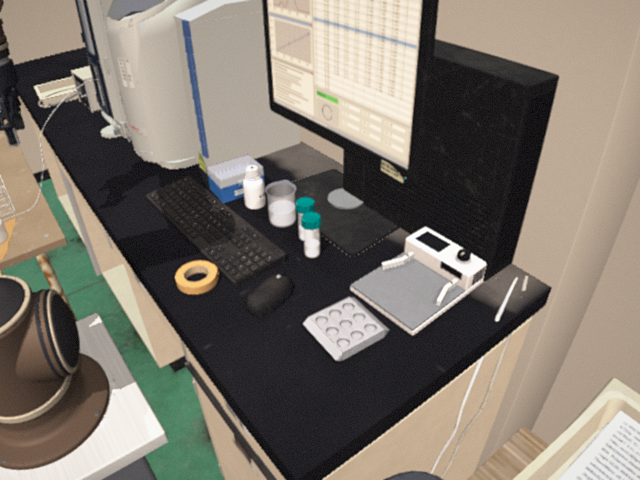

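View pics/top0.png

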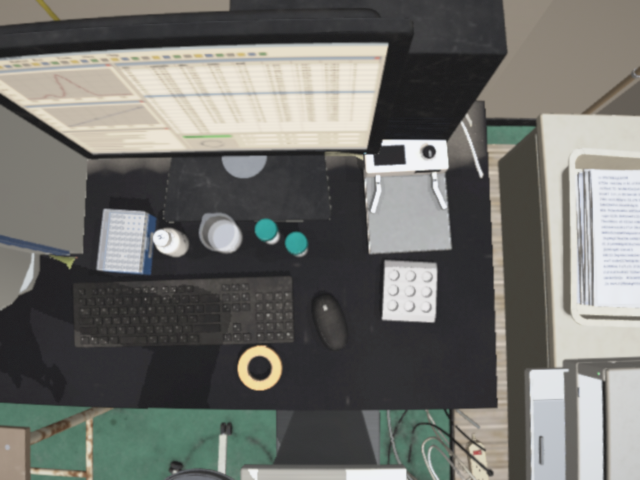

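View pics/wrist0.png

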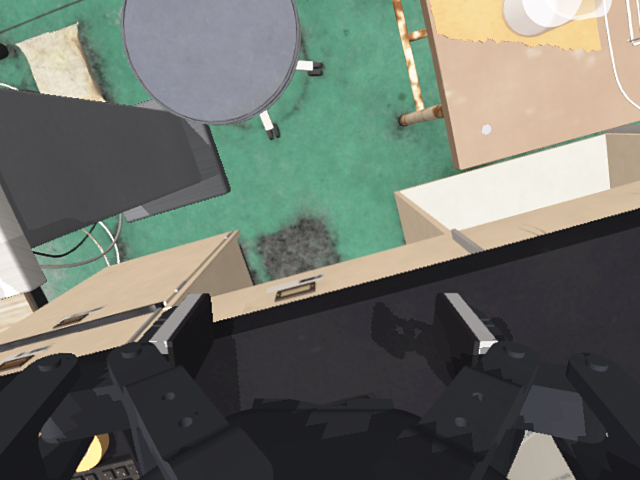

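The top view shows the block at about (410,291), the warmer plate at (408,212) with its cheeks at (376,195) and (438,190), the mouse at (329,320), and the tubes at (266,231) and (296,243). Next I measure the block and warmer.

```bash
cat > h.py <<'E'
import numpy as np, cv2
from plant import telemetry, cams, workorder, env
def K(c):
    f=240/np.tan(np.radians(c["vertical_fov"]/2)); return np.array([[f,0,c["cx"]],[0,f,c["cy"]],[0,0,1.]])
def ray(c,px):
    px=np.asarray(px,float).reshape(-1,1,2)
    u=cv2.undistortPoints(px,K(c),c["dist"]).reshape(-1,2)
    return np.c_[u,np.ones(len(u))]@c["pose"][:3,:3].T, c["pose"][:3,3]
def onz(c,px,z):
    r,o=ray(c,px); return o+r*((z-o[2])/r[:,2])[:,None]
def proj(c,P):
    T=np.linalg.inv(c["pose"]); P=np.asarray(P,float).reshape(-1,3)
    q=P@T[:3,:3].T+T[:3,3]
    return cv2.projectPoints(q,np.zeros(3),np.zeros(3),K(c),c["dist"])[0].reshape(-1,2)
def cloud(c,d):
    v,u=np.mgrid[:480,:640]
    r,o=ray(c,np.c_[u.ravel(),v.ravel()]); return (o+r*d.ravel()[:,None]).reshape(480,640,3)
def show(p,name,box=None,s=1):
    if box: p=p[box[1]:box[3],box[0]:box[2]]
    cv2.imwrite("pics/"+name,cv2.resize(p,None,fx=s,fy=s,interpolation=cv2.INTER_CUBIC))
E
python3 - <<'E'
from h import *
p,d=cams.snapshot("top"); c=cams.calibration("top")
X=cloud(c,d); np.save("top.npy",X)
g=p.max(2); 
for n,roi in (("block",(370,252,450,330)),("plate",(355,165,460,257))):
    m=np.zeros_like(g); x0,y0,x1,y1=roi
    m[y0:y1,x0:x1]=(g[y0:y1,x0:x1]>75)
    cs,_=cv2.findContours(m,cv2.RETR_EXTERNAL,cv2.CHAIN_APPROX_NONE)
    k=max(cs,key=cv2.contourArea); r=cv2.minAreaRect(k); b=cv2.boxPoints(r); print(n,r,b.tolist())
    ap=cv2.approxPolyDP(k,4,True).reshape(-1,2); print(ap.tolist())
    W=onz(c,ap,0.018 if n=="plate" else 0.012); print(np.round(W*1000,1).tolist())
show(p,"top_crop.png",(350,130,470,335),3)
print("depth z: plate",X[225:245,380:440,2].mean(),"block",X[275:310,395:425,2].mean(), "bench", np.median(X[335:370,380:440,2]))
E
```

```text
block ((409.46087646484375, 291.01776123046875), (54.95936584472656, 61.26239776611328), 2.2025980949401855) [[380.8242492675781, 320.5702209472656], [383.1787414550781, 259.3530578613281], [438.0975036621094, 261.4653015136719], [435.7430114746094, 322.6824645996094]]
[[385, 260], [381, 319], [434, 322], [436, 263]]
[[547.3, -124.5, 12.0], [433.8, -115.0, 12.0], [427.0, -216.9, 12.0], [540.7, -223.8, 12.0]]
plate ((409.0, 209.5), (89.0, 92.0), 90.0) [[363.0, 165.0], [455.0, 165.0], [455.0, 254.0], [363.0, 254.0]]
[[364, 165], [369, 254], [451, 249], [445, 172], [455, 165]]
[[735.4, -86.3, 18.0], [558.6, -93.2, 18.0], [567.2, -252.7, 18.0], [720.5, -246.6, 18.0], [734.8, -267.2, 18.0]]
depth z: plate 0.01917329167279773 block 0.021334306777890288 bench -0.000846293111565033
```

View pics/top_crop.png

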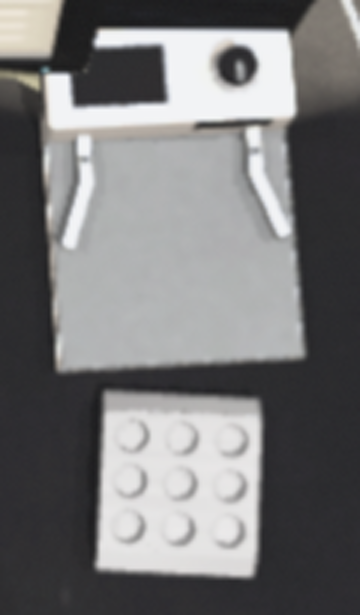

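```bash
python3 - <<'E'
from h import *
c=cams.calibration("top"); X=np.load("top.npy")
C=lambda a:[[350+x/3,130+y/3] for x,y in a]
pl=onz(c,C([(57,371),(305,357)]),.018)
print("front",pl*1e3, np.degrees(np.arctan2(-(pl[0]-pl[1])[0],(pl[0]-pl[1])[1])))
b=onz(c,C([(104,390),(261,399),(255,577),(96,571)]),.010); print("block",b*1e3)
e=lambda v:np.degrees(np.arctan2(v[1],v[0]))
print("byaw",e(b[0]-b[3]),e(b[1]-b[2]),e(b[0]-b[1])-90,e(b[3]-b[2])-90, "c",b.mean(0)*1e3)
s=onz(c,C([(133,436),(180.5,437),(231,440),(130,481),(179,484),(229,486),(127,527),(178,528),(228,528)]),.020)
print("sockets mean",s.mean(0)*1e3)
ch=onz(c,C([(91,140),(247,132),(91,185),(249,175)]),.031); print("cheeks inner top",ch*1e3)
M=pl.mean(0); ya=np.radians(3.1)
R=np.array([[np.cos(ya),np.sin(ya)],[-np.sin(ya),np.cos(ya)]])
for n,P in (("block",b),("sock",s.mean(0)[None]),("cheek",ch)): print(n,((P-M)[:,:2]@R.T*1e3).round(1).tolist())
print("block c",(R@(b.mean(0)-M)[:2]*1e3))
# depth checks
for n,(u,v) in dict(mon=(380,145),monl=(300,140),knob=(429,152),hous=(400,165),ta=(266,228),tb=(296,240),mouse=(330,320),mouseR=(343,320)).items(): print(n,(X[v,u]*1e3).round())
# scene cam check
p,d=cams.snapshot("scene"); cs=cams.calibration("scene"); show(p,"scene_c.png",(290,210,510,370),3.6)
print(proj(cs,np.r_[pl,b]).round(1).tolist())
E
```

```text
front [[ 559.28930158  -93.24679576   18.        ]
 [ 567.18522312 -254.02947241   18.        ]] 2.811495766157205
block [[ 547.51935982 -124.10101349   10.        ]
 [ 540.86355966 -226.15604331   10.        ]
 [ 426.26088927 -219.2604873    10.        ]
 [ 431.14571489 -117.03117196   10.        ]]
byaw -3.4765160788076614 -3.44329243653964 -3.7314178761892833 -2.735684706814723 c [ 486.44738091 -171.63717901   10.        ]
sockets mean [ 486.72662523 -170.34922412   20.        ]
cheeks inner top [[ 708.17346941 -116.85057341   31.        ]
 [ 713.08493604 -218.56979153   31.        ]
 [ 678.36502629 -116.22836514   31.        ]
 [ 684.48134897 -218.8474746    31.        ]]
block [[-13.0, 50.3], [-25.2, -51.2], [-139.2, -38.1], [-128.8, 63.7]]
sock [[-76.2, 7.4]]
cheek [[147.8, 48.9], [147.2, -53.0], [118.1, 51.1], [118.6, -51.7]]
block c [-76.56930325   6.15073265]
mon [709. -99. 227.]
monl [711.  26. 250.]
knob [ 746. -206.   70.]
hous [ 725. -153.   53.]
ta [599.  97.  92.]
tb [577.  42.  94.]
mouse [433. -17.  36.]
mouseR [433. -42.  26.]
[[348.7, 284.9], [412.6, 331.7], [354.4, 299.4], [389.9, 332.7], [335.8, 362.9], [301.5, 325.7]]
```

View pics/scene_c.png

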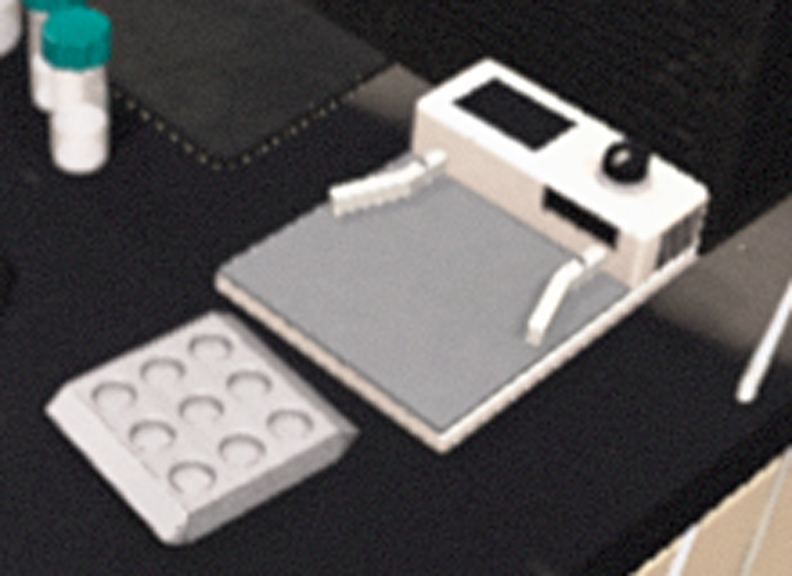

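The scene view agrees with the top view to about 4 px. In warmer axes the block sits about +6.5 mm to the left and is yawed about -6°. I'll push its left side near the near end to correct both. First I move above that spot, with the jaw axis along the warmer's y.

apply_moves(increments=[-1, 318, -575, -80, 0, 0, 0.328, -1, 318, -575, -80, 0, 0, 0.328, -1, 318, -575, -80, 0, 0, 0.328, -1, 318, -575, -80, 0, 0, 0.328, -1, 318, -575, -80, 0, 0, 0.328, -1, 318, -575, -80, 0, 0, 0.328, -1, 318, -575, -80, 0, 0, 0.328, -1, 318, -575, -80, 0, 0, 0.328, -1, 318, -575, -80, 0, 0, 0.328, -1, 318, -575, -80, 0, 0, 0.328, -1, 318, -575, -80, 0, 0, 0.328, -1, 318, -575, -80, 0, 0, 0.328, -1, 318, -575, -80, 0, 0, 0.328, -1, 318, -575, -80, 0, 0, 0.328, -1, 318, -575, -80, 0, 0, 0.328, -1, 318, -575, -80, 0, 0, 0.328])

```text
time: 1.85
tool_pos: [0.462, -0.0699, 0.1511]
ee_rot: [-179.9, -0.0, 92.8]
force: [0.4, -0.8, 0.2]
gripper_width: 0.0001
```

```bash
python3 - <<'E'
from h import *
c=cams.calibration("wrist");p,d=cams.snapshot("wrist"); show(p,"w1.png")
c2=cams.calibration("wrist"); print(c2["pose"])
E
```

```text
[[-4.94804843e-02  9.63268986e-01  2.63940414e-01  3.94821033e-01]
 [ 9.98775088e-01  4.77019249e-02  1.31472485e-02 -7.38177105e-02]
 [ 7.38709000e-05  2.64267642e-01 -9.64449381e-01  2.93382141e-01]
 [ 0.00000000e+00  0.00000000e+00  0.00000000e+00  1.00000000e+00]]
```

View pics/w1.png

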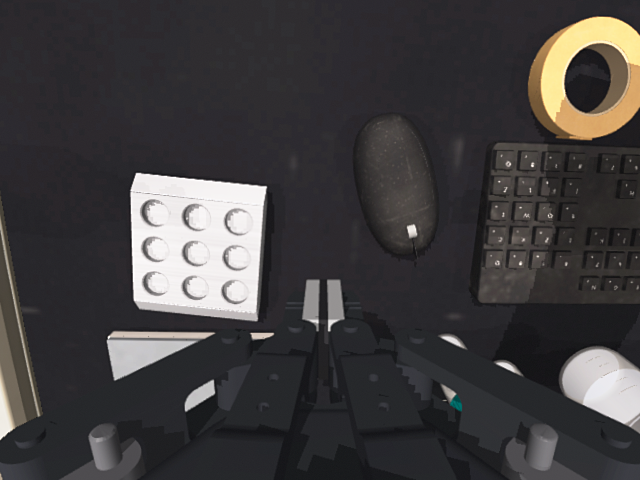

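The wrist view shows the block with corners at (136,174), (267,186), (259,320) and (132,307). The warmer's front edge is at row ~333, and the shut fingers at (324,300) sit between the block and the mouse (397,185).

```bash
python3 - <<'E'
from h import *
c=cams.calibration("wrist"); p=cv2.imread("pics/w1.png")
show(p,"w1c.png",(100,160,280,350),3.1)
show(p,"w1d.png",(280,260,370,350),5)
b=onz(c,[(136,174),(267,186),(259,320),(132,307)],.010); print(b*1e3, b.mean(0)*1e3)
e=lambda v:np.degrees(np.arctan2(v[1],v[0]))
print(e(b[3]-b[0]),e(b[2]-b[1]),e(b[1]-b[0])-90,e(b[2]-b[3])-90)
w=onz(c,[(108,333),(220,333)],.018); print(w*1e3,e(w[1]-w[0])-90)
print("mouse right",onz(c,[(356,160),(362,200)],.018)*1e3)
t=telemetry.read_state()["tool_pos"]; print(t,proj(c,t))
E
```

```text
[[ 430.22400912 -215.48435994   10.        ]
 [ 434.90730634 -114.56402188   10.        ]
 [ 548.6713149  -120.32261118   10.        ]
 [ 542.7202332  -228.55390511   10.        ]] [ 489.13071589 -169.73122453   10.        ]
-6.626780251100027 -2.8977661736171965 -2.6569549777662615 -3.1472308156282764
[[ 564.19500481 -247.52586642   18.        ]
 [ 558.19830648 -151.62451949   18.        ]] 3.578038885944963
mouse right [[411.57422089 -48.78691542  18.        ]
 [440.78668583 -42.17761122  18.        ]]
[ 0.46189691 -0.06944579  0.15134474] [[325.37250843 301.43722103]]
```

View pics/w1c.png

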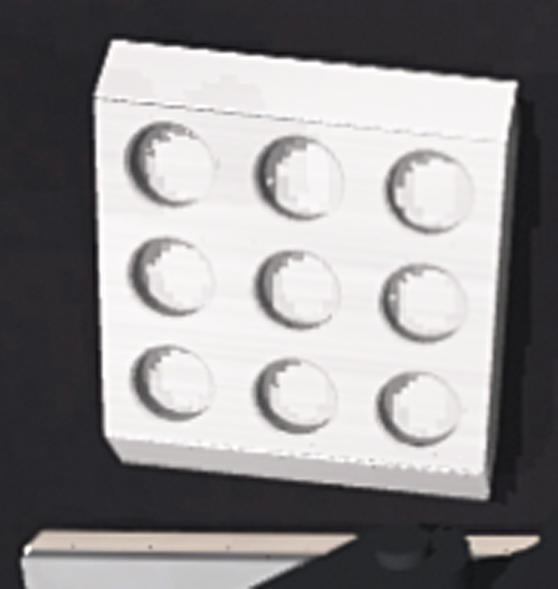

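View pics/w1d.png

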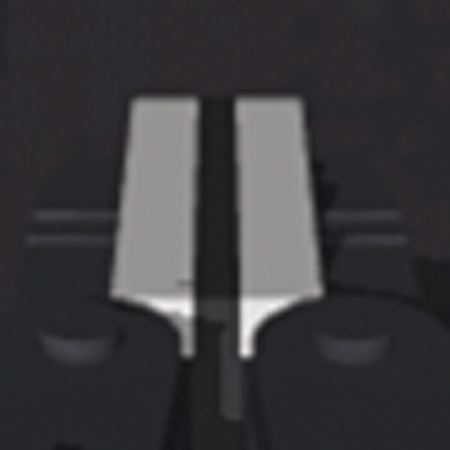

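Next I lower beside the block's left side and approach it in small steps, watching the force.

apply_moves(increments=[-1, -2, -24, -50, 0, 0, 0, -1, -2, -24, -100, 0, 0, 0, -1, -2, -24, -143, 0, 0, 0, -1, -2, -24, -143, 0, 0, 0, -1, -2, -34, -143, 0, 0, 0, -1, -2, -38, -143, 0, 0, 0, -1, -2, -40, -143, 0, 0, 0, -1, -2, -42, -143, 0, 0, 0, -1, -2, -44, -143, 0, 0, 0])

```text
time: 2.8
tool_pos: [0.4621, -0.1137, 0.0107]
ee_rot: [179.8, -0.1, 92.8]
force: [-1.8, 7.3, 10.1]
gripper_width: 0.0
```

```bash
python3 - <<'E'
from h import *
p,d=cams.snapshot("wrist"); show(p,"w2.png"); print(telemetry.read_state()["force"],telemetry.read_state()["tool_pos"])
E
```

```text
[-1.34721723  7.07388324  9.48018291] [ 0.46206165 -0.11399985  0.01066889]
```

View pics/w2.png

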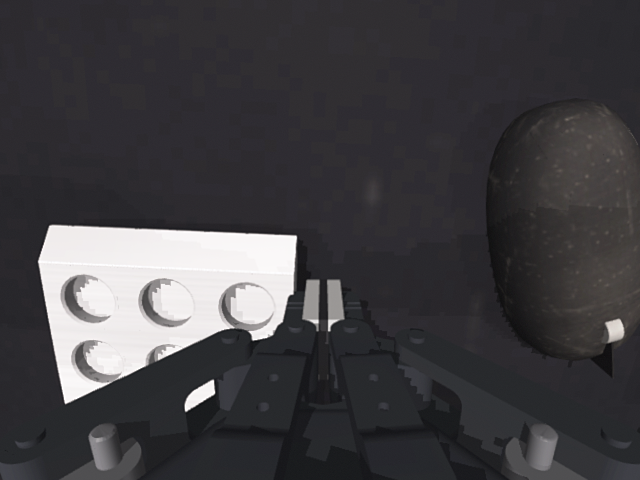

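The force shows 10 N upward, so a knuckle is probably resting on something. I'll lift slightly and check.

apply_moves(increments=[-1, 0, 0, 6, 0, 0, 0, -1, 0, 0, 6, 0, 0, 0])

```text
time: 3.05
tool_pos: [0.4617, -0.115, 0.016]
ee_rot: [179.8, 0.1, 92.8]
force: [0.5, 0.2, 0.2]
gripper_width: -0.0003
```

```bash
cat > blk.py <<'E'
from h import *
import sys
def block(p,c,zs=.012,roi=(365,245,450,335)):
    g=p.max(2); x0,y0,x1,y1=roi
    return g
p,d=cams.snapshot("top"); show(p,sys.argv[1],(350,130,470,335),3); s=telemetry.read_state(); print(s["tool_pos"],s["force"])
E
python3 blk.py t2.png
```

```text
[ 0.46140007 -0.11490995  0.01541823] [-0.07129137  0.46678708 -0.07335684]
```

View pics/t2.png

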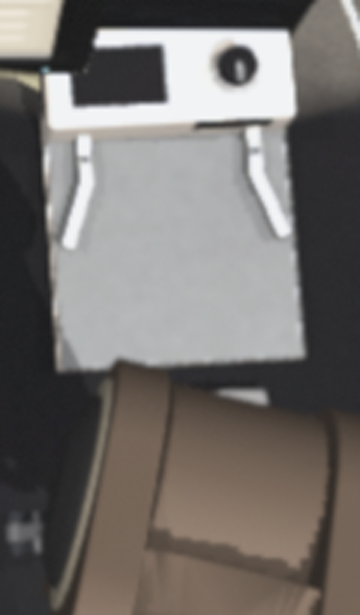

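```bash
python3 - <<'E'
from h import *
p,d=cams.snapshot("wrist"); c=cams.calibration("wrist"); show(p,"w3.png",(20,180,380,440),2.2); s=telemetry.read_state(); print(s["tool_pos"],s["force"])
b=onz(c,[(50,226),(297,236)],.010)*1e3; print(b)
X=cloud(c,d)
for u,v in [(325,300),(315,290),(315,310),(295,300),(295,330),(310,340),(285,295)]: print(u,v,(X[v,u]*1e3).round(1))
E
```

```text
[ 0.46099759 -0.11476003  0.01494196] [ 0.45592974 -0.4884567   0.05273249]
[[ 435.38020448 -231.55336001   10.        ]
 [ 434.65186725 -127.70315602   10.        ]]
325 300 [ 449.  -115.6   39. ]
315 290 [ 449.6 -119.2   29.6]
315 310 [ 450.  -118.9   45. ]
295 300 [ 454.1 -126.6   29.4]
295 330 [ 447.9 -124.3   62.3]
310 340 [ 448.4 -119.9   66.4]
285 295 [ 457.4 -131.3   18.2]
```

View pics/w3.png

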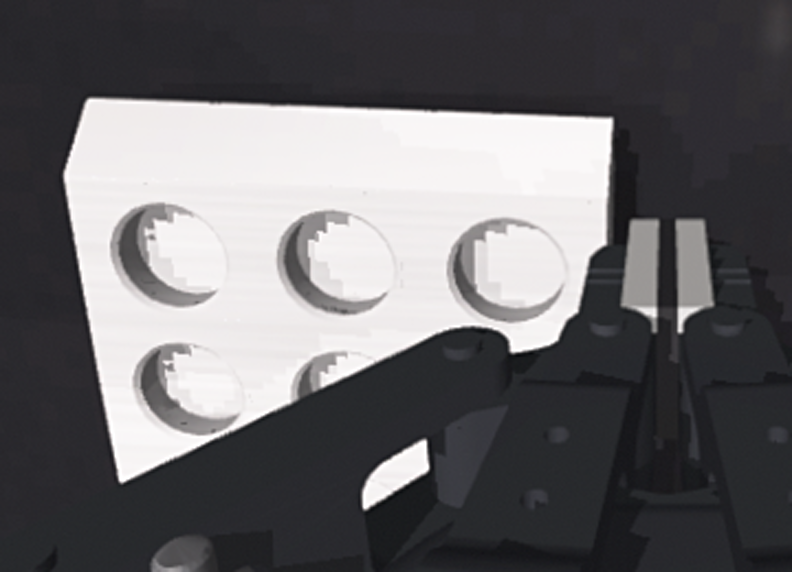

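The knuckle, about 12 mm off centre, did the pushing. The block moved about 13 mm and straightened. I'll retract and remeasure.

apply_moves(increments=[-1, 0, 20, 30, 0, 0, 0, -1, -40, 0, 80, 0, 0, 0, -1, -90, -30, 130, 0, 0, 0, -1, -120, -58, 170, 0, 0, 0, -1, -120, -58, 190, 0, 0, 0, -1, -120, -58, 190, 0, 0, 0])

```text
time: 3.75
tool_pos: [0.3398, -0.174, 0.2084]
ee_rot: [179.8, 0.2, 92.7]
force: [0.4, -0.6, 0.1]
gripper_width: -0.0005
```

```bash
python3 blk.py t3.png; python3 - <<'E'
from h import *
p,d=cams.snapshot("wrist"); show(p,"w4.png"); c=cams.calibration("wrist"); np.save("w4pose.npy",c["pose"]);print(c["pose"][:3,3])
E
```

```text
[ 0.34015335 -0.17435542  0.20887791] [-0.42219256  0.15145926  1.84468292]
[ 0.2729958  -0.17737428  0.3484012 ]
```

View pics/t3.png

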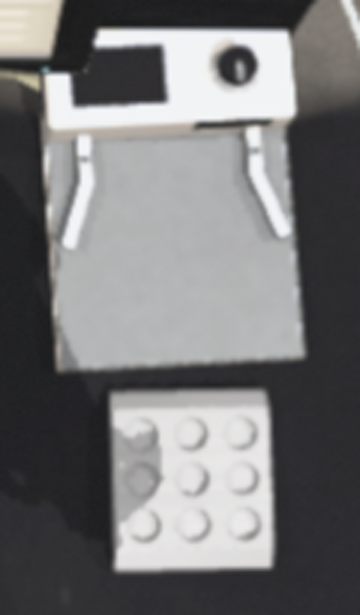

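View pics/w4.png

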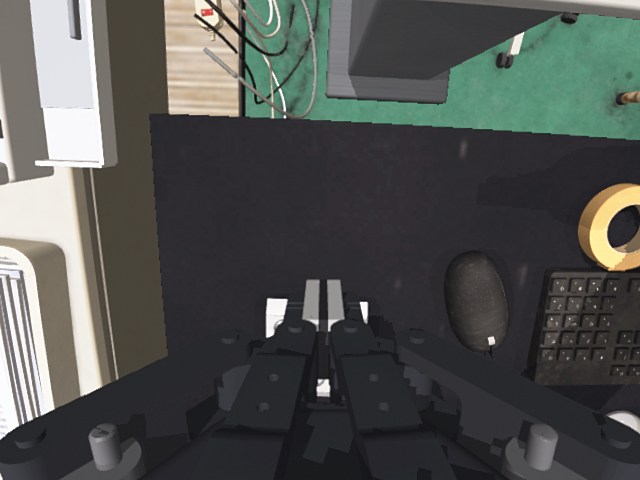

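```bash
python3 - <<'E'
from h import *
c=cams.calibration("top")
C=lambda a:[[350+x/3,130+y/3] for x,y in a]
pl=onz(c,C([(57,371),(305,357)]),.018); M=pl.mean(0)
ch=onz(c,C([(91,140),(247,132),(91,185),(249,175)]),.031); m=ch.mean(0)
e=lambda v:np.degrees(np.arctan2(v[1],v[0]))
print("axis yaw",e(m-M),"front yaw",e(pl[0]-pl[1])-90)
b=onz(c,C([(111,391),(271,391),(272,569),(114,569)]),.010)
s=onz(c,C([(192,432),(190,479),(194,523),(143,434),(145,525),(242,432),(242,524)]),.020)
print(b*1e3,b.mean(0)*1e3,s.mean(0)*1e3); print(e(b[0]-b[3]),e(b[1]-b[2]),e(b[0]-b[1])-90,e(b[3]-b[2])-90)
for y in (2.3,3.1):
  a=np.radians(y); R=np.array([[np.cos(a),np.sin(a)],[-np.sin(a),np.cos(a)]])
  print(R@(b.mean(0)-M)[:2]*1e3,R@(s.mean(0)-m)[:2]*1e3, R@(m-M)[:2]*1e3)
E
```

```text
axis yaw 2.5931848781540645 front yaw 2.8114957661572078
[[ 546.83519293 -128.63044933   10.        ]
 [ 546.0210124  -232.85468375   10.        ]
 [ 431.23418499 -230.37985414   10.        ]
 [ 432.31895555 -128.59619715   10.        ]] [ 489.10233647 -180.11529609   10.        ] [ 489.57996473 -178.78798072   20.        ]
-0.017137352381185723 -1.2351184357437448 -0.44757497793801804 -0.6106129737834465
[-74.33514254  -3.4967765 ] [-206.72794485   -2.86987854] [132.92331334   0.68018004]
[-74.37671928  -2.45855499] [-2.06747864e+02  1.67740476e-02] [132.91985331  -1.17578553]
```

Lateral offset is now about -3 mm and yaw about 3° from flush, which is good enough. Next I bring the half-open fingers down behind the near ridge.

apply_moves(increments=[0, 20, -8, -50, 0, 0, 0, 0, 50, -8, -90, 0, 0, 0, 0, 55, -8, -130, 0, 0, 0, 0, 55, -8, -170, 0, 0, 0, 0, 55, -8, -190, 0, 0, 0, 0, 55, -8, -202, 0, 0, 0, 0, 55, -8, -202, 0, 0, 0, 0, 55, -8, -202, 0, 0, 0])

```text
time: 4.65
tool_pos: [0.3956, -0.1801, 0.0021]
ee_rot: [-180.0, -0.0, 92.8]
force: [0.1, -0.4, 0.2]
gripper_width: 0.0425
```

```bash
python3 - <<'E'
from h import *
p,d=cams.snapshot("wrist"); show(p,"w5.png"); s=telemetry.read_state(); print(s["tool_pos"],s["force"],s["gripper_width"],s["time"])
c=cams.calibration("wrist"); X=cloud(c,d)
p,d=cams.snapshot("scene"); show(p,"s5.png",(230,200,470,380),3.3)
E
```

```text
[ 0.3959161  -0.180245    0.00257297] [ 0.0615521   0.23095263 -0.52423964] 0.04276017522932875 4.7
```

View pics/w5.png

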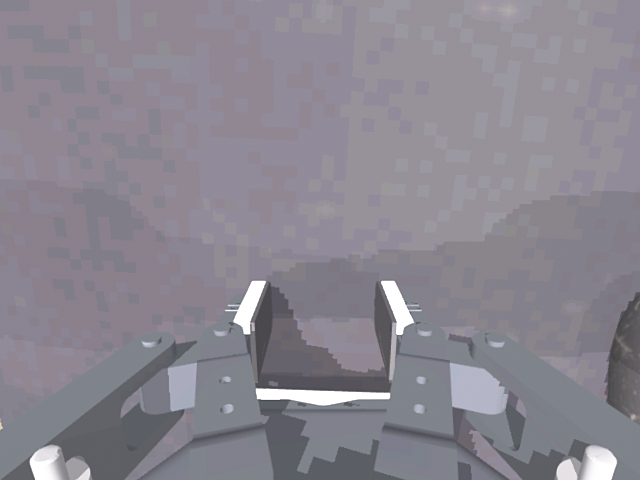

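View pics/s5.png

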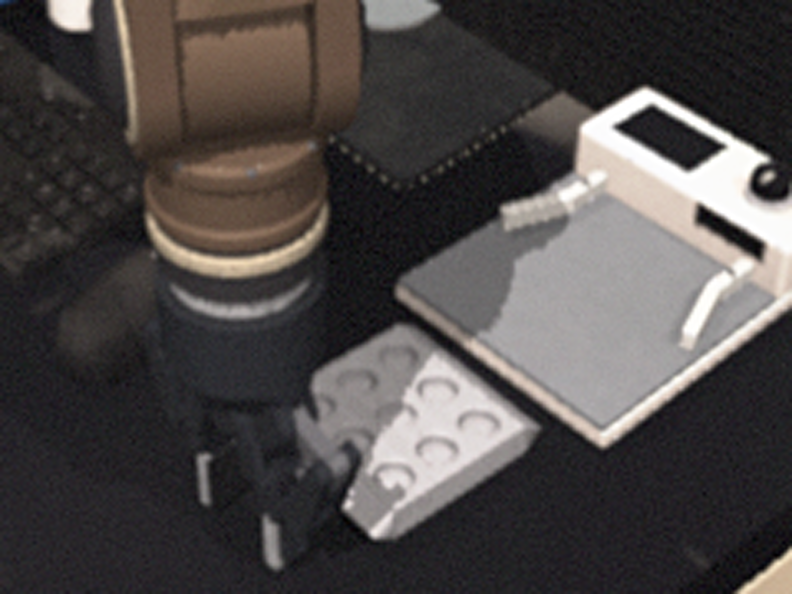

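apply_moves(increments=[0, 12, 0.6, 0, 0, 0, 0, 0, 22, 1.1, 0, 0, 0, 0, 0, 25, 1.2, 0, 0, 0, 0, 0, 28, 1.4, 0, 0, 0, 0, 0, 31, 1.5, 0, 0, 0, 0, 0, 34, 1.7, 0, 0, 0, 0, 0, 36, 1.8, 0, 0, 0, 0, 0, 38, 1.9, 0, 0, 0, 0, 0, 38, 1.9, 0, 0, 0, 0])

```text
time: 5.65
tool_pos: [0.4337, -0.1783, 0.0022]
ee_rot: [180.0, -0.0, 92.8]
force: [-1.0, -1.0, 0.4]
gripper_width: 0.043
```

apply_moves(increments=[0, 2, 0.1, 0, 0, 0, 0, 0, 4, 0.2, 0, 0, 0, 0, 0, 5, 0.2, 0, 0, 0, 0, 0, 5, 0.2, 0, 0, 0, 0])

```text
time: 6.05
tool_pos: [0.4388, -0.1781, 0.0022]
ee_rot: [180.0, -0.0, 92.8]
force: [-1.3, 1.0, -1.2]
gripper_width: 0.043
```

apply_moves(increments=[0, 2, 0.1, 0, 0, 0, 0, 0, 4, 0.2, 0, 0, 0, 0, 0, 4, 0.2, 0, 0, 0, 0])

```text
time: 6.35
tool_pos: [0.4424, -0.1779, 0.0022]
ee_rot: [-180.0, -0.0, 92.8]
force: [-3.2, 0.4, 0.1]
gripper_width: 0.0426
```

```bash
python3 - <<'E'
from h import *
s=telemetry.read_state(); print(s["tool_pos"],s["force"],s["gripper_width"],s["time"])
p,d=cams.snapshot("scene"); show(p,"s6.png",(230,200,470,380),3.3)
E
```

```text
[ 0.44237566 -0.17792787  0.00221167] [-3.19973381  0.41155648  0.12286657] 0.04255895176268679 6.35
```

View pics/s6.png

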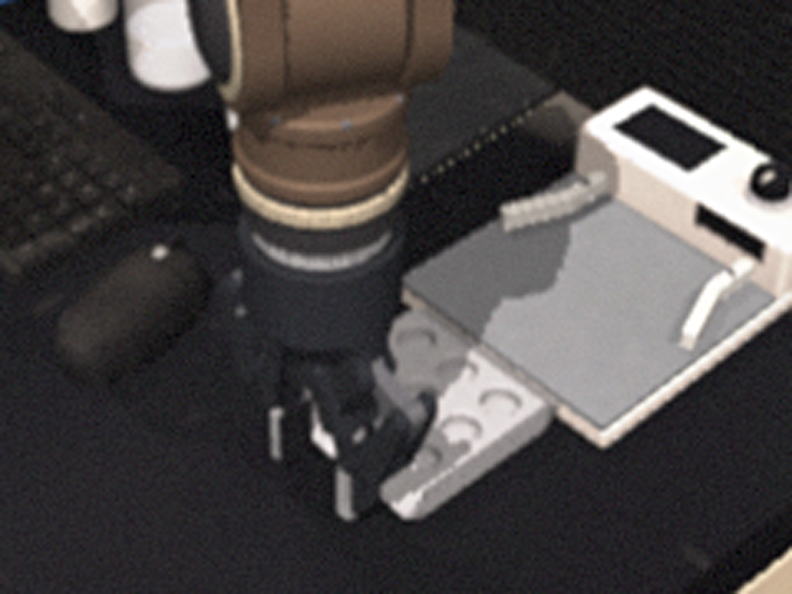

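apply_moves(increments=[0, 1.5, 0.1, 0, 0, 0, 0, 0, 3, 0.2, 0, 0, 0, 0, 0, 3, 0.2, 0, 0, 0, 0])

```text
time: 6.7
tool_pos: [0.4426, -0.1779, 0.002]
ee_rot: [-179.7, 0.0, 92.8]
force: [-12.2, -1.4, 7.6]
gripper_width: 0.0426
```

The block is firmly against the wall: 12 N reaction and no further motion. I'll work out the re-orientation: jaws in the warmer's x-z plane, tool tilted 30° forward.

```bash
python3 - <<'E'
from h import *
from scipy.spatial.transform import Rotation as R
for t in (0,30):
  r=R.from_euler('z',2.8,degrees=True)*R.from_euler('y',-t,degrees=True)*R.from_euler('z',-2.8,degrees=True)*R.from_euler('z',-90,degrees=True)
  print(t,r.as_rotvec())
print(telemetry.read_state()["joints"])
E
```

```text
0 [ 0.          0.         -1.57079633]
30 [ 0.42993728 -0.38984332 -1.53155991]
[-21.79120133   8.5364303  -30.63146688  51.10907381  -0.16505024
 -24.57305475]
```

apply_moves(increments=[0, -25, -1, 0, 0, 0, 0, 0, -30, -1, 40, 0, 0, 0, 0.5, -25, -1, 85, 0.43, -0.39, -1.5316, 1, 0, -1, 118, 0.43, -0.39, -1.5316, 1, 20, -2, 118, 0.43, -0.39, -1.5316, 1, 20, -2, 118, 0.43, -0.39, -1.5316, 1, 20, -2, 118, 0.43, -0.39, -1.5316, 1, 20, -2, 118, 0.43, -0.39, -1.5316, 1, 20, -2, 118, 0.43, -0.39, -1.5316, 1, 20, -2, 118, 0.43, -0.39, -1.5316, 1, 20, -2, 118, 0.43, -0.39, -1.5316, 1, 20, -2, 118, 0.43, -0.39, -1.5316, 1, 20, -2, 118, 0.43, -0.39, -1.5316, 1, 20, -2, 118, 0.43, -0.39, -1.5316, 1, 20, -2, 118, 0.43, -0.39, -1.5316])

```text
time: 8.2
tool_pos: [0.4659, -0.1798, 0.1211]
ee_rot: [179.9, -30.1, 3.1]
force: [-1.3, -0.1, 0.9]
gripper_width: 0.0854
```

```bash
python3 - <<'E'
from h import *
s=telemetry.read_state(); print(s["tool_pos"],s["ee_rot"],s["joints"],s["gripper_width"],s["time"])
p,d=cams.snapshot("wrist"); show(p,"w7.png")
c=cams.calibration("wrist"); np.save("w7.npy",c["pose"])
E
python3 blk.py t7.png
```

```text
[ 0.46587508 -0.17977518  0.12109164] [179.86726913 -30.05629066   3.07625174] [-30.45824351 -14.05973244 -43.0008868   35.24006249  15.94757058
  60.1788914 ] 0.08543682702132553 8.2
[ 0.46624385 -0.1801171   0.12105838] [-0.92421929  0.09016991  0.14324504]
```

View pics/w7.png

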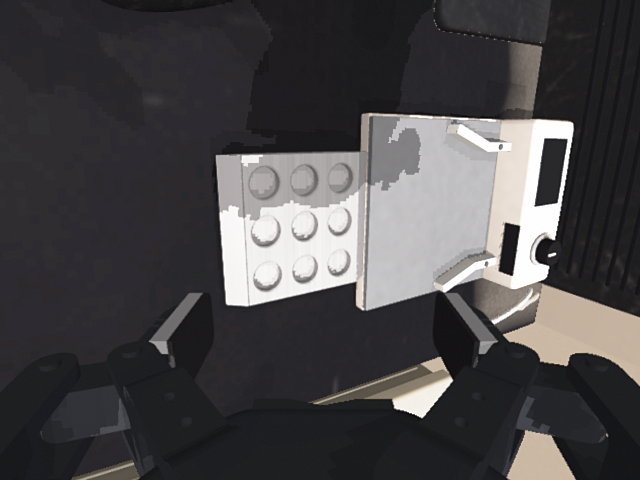

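View pics/t7.png

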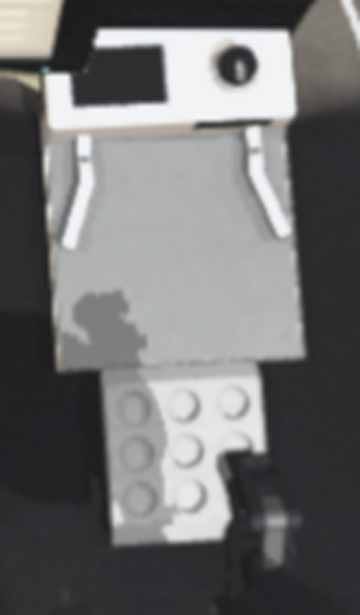

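Flush: block far edge lies along the plate front in both views (wrist: near ridge from (217,155) to (228,305)). Compute the near ridge's position.

```bash
python3 - <<'E'
from h import *
c=cams.calibration("wrist"); 
r=onz(c,[(217,155),(228,305)],.010); print("near ridge wrist",r*1e3,r.mean(0)*1e3)
f=onz(c,[(369,115),(357,309)],.018); print("front wrist?",f*1e3, f.mean(0)*1e3)
f=onz(c,[(371,114),(365,308)],.018); print("front wrist top edge",f*1e3, f.mean(0)*1e3)
t=cams.calibration("top")
C=lambda a:[[350+x/3,130+y/3] for x,y in a]
print("top near-left",onz(t,C([(113,546)]),.010)*1e3,"sock mid",onz(t,C([(185,449)]),.020)*1e3)
p=cv2.imread("pics/w7.png"); show(p,"w7c.png",(205,100,405,320),2.7)
s=telemetry.read_state(); print(s["tool_pos"])
E
```

```text
near ridge wrist [[ 451.69377976 -127.1670856    10.        ]
 [ 456.89029299 -228.00252569   10.        ]] [ 454.29203637 -177.58480564   10.        ]
front wrist? [[ 559.34707503  -95.89465981   18.        ]
 [ 561.12662145 -247.85986801   18.        ]] [ 560.23684824 -171.87726391   18.        ]
front wrist top edge [[ 561.07848455  -95.06055962   18.        ]
 [ 569.31626767 -248.57535186   18.        ]] [ 565.19737611 -171.81795574   18.        ]
top near-left [[ 446.99760405 -128.18655015   10.        ]] sock mid [[ 508.34964192 -174.31135888   20.        ]]
[ 0.46624385 -0.1801171   0.12105838]
```

View pics/w7c.png

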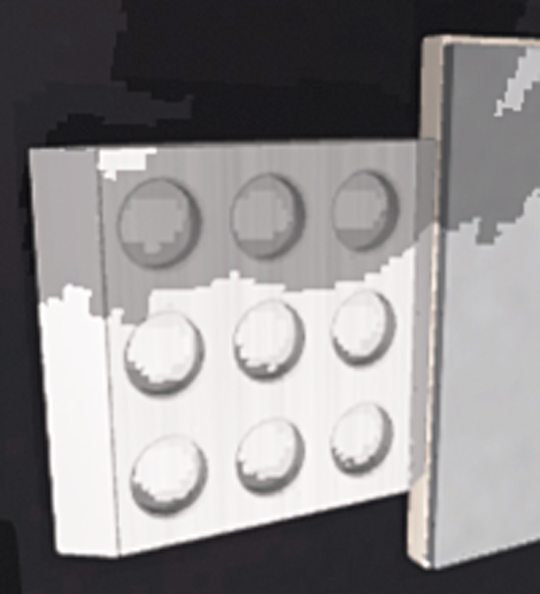

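Ridge mid is about (453.5, -177.6) mm, and the block is centred on the warmer axis within ~1 mm. I'll lower with the rear finger about 20 mm behind the ridge.

apply_moves(increments=[1, 9, 3.5, -45, 0, 0, 0, 1, 9, 3.5, -85, 0, 0, 0, 1, 9, 3.5, -102, 0, 0, 0, 1, 9, 3.5, -104, 0, 0, 0, 1, 9, 3.5, -104, 0, 0, 0])

```text
time: 8.8
tool_pos: [0.475, -0.1766, 0.0165]
ee_rot: [180.0, -30.0, 2.9]
force: [0.3, -0.2, 0.0]
gripper_width: 0.0856
```

```bash
python3 - <<'E'
from h import *
s=telemetry.read_state(); print(s["tool_pos"],s["ee_rot"],s["force"],s["time"])
p,d=cams.snapshot("wrist"); show(p,"w8.png")
p,d=cams.snapshot("scene"); show(p,"s8.png",(230,200,470,380),3.3)
E
```

```text
[ 0.47502879 -0.17658048  0.01647277] [179.99247301 -29.97199554   2.86283913] [ 0.30858466 -0.22245048  0.01103623] 8.8
```

View pics/w8.png

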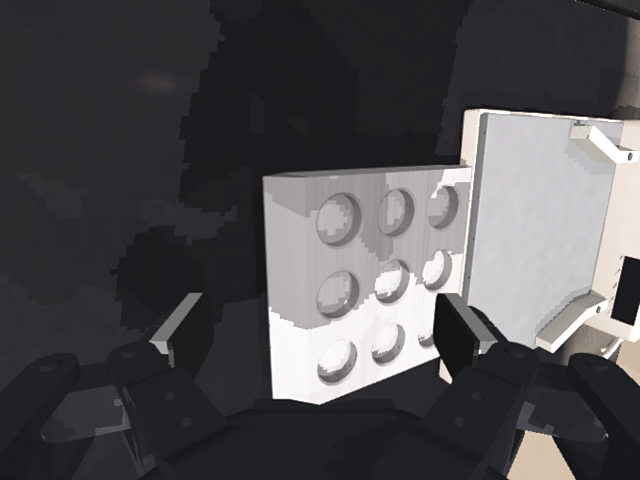

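View pics/s8.png

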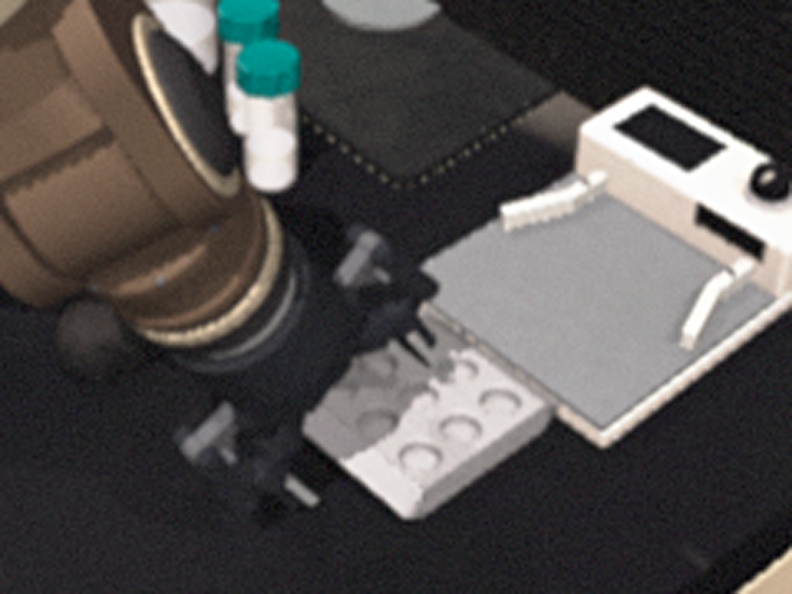

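apply_moves(increments=[1, 10, 0.5, 0, 0, 0, 0, 1, 17, 0.8, 0, 0, 0, 0, 1, 20, 1, 0, 0, 0, 0, 1, 22, 1.1, 0, 0, 0, 0, 1, 24, 1.2, 0, 0, 0, 0, 1, 24, 1.2, 0, 0, 0, 0])

```text
time: 9.5
tool_pos: [0.4983, -0.1749, 0.0161]
ee_rot: [-180.0, -30.0, 2.8]
force: [0.3, -0.4, -0.3]
gripper_width: 0.0854
```

apply_moves(increments=[1, 2, 0.1, 0, 0, 0, 0, 1, 3, 0.1, 0, 0, 0, 0, 1, 3, 0.1, 0, 0, 0, 0])

```text
time: 9.8
tool_pos: [0.4995, -0.1747, 0.0147]
ee_rot: [-180.0, -29.8, 2.7]
force: [-5.8, -1.1, -0.0]
gripper_width: 0.0855
```

Contact made at ~6 N. I'll work out the tipping arc as TCP shifts, with the near ridge following the wall and bench constraint geometry.

```bash
cat > arc.py <<'E'
import numpy as np
def ridge(t):
    a=np.array([np.cos(t),-np.sin(t)]); n=np.array([np.sin(t),np.cos(t)])
    if t<np.radians(39):  # pivot on lower flat corner
        P=np.array([-(12*np.cos(t)+11*np.sin(t)),0]); r=P-102*a+9*n
        Q=P+12*a+9*n
        if Q[1]>0: return r
    q=max(2*np.sin(t),-12*np.cos(t)+11*np.sin(t)); return np.array([-q,0])-114*a
def tcp(th,al,along=-17):
    A=np.radians(al); z=np.array([np.cos(A),-np.sin(A)]); x=np.array([np.sin(A),np.cos(A)])
    return ridge(np.radians(th))+42.5*x-along*z
y=2.8
def row(th,al,bias=1.5,along=-17,ref=(0,60)):
    d=tcp(th,al,along)-tcp(*ref); d[0]+=bias
    w=np.radians(al-60)
    c,s=np.cos(np.radians(y)),np.sin(np.radians(y))
    return [round(v,1) for v in (d[0]*c,d[0]*s,d[1])]+[round(v,3) for v in(-s*w,c*w,0)]
if __name__=="__main__":
    for th in range(0,56,4):
        al=60 if th<=12 else min(90,60+(th-12)*0.75)
        print(th,al,row(th,al), ridge(np.radians(th)).round(1))
E
python3 arc.py
```

```text
0 60 [np.float64(1.5), np.float64(0.1), np.float64(0.0), np.float64(-0.0), np.float64(0.0), 0] [-114.    9.]
4 60 [np.float64(1.6), np.float64(0.1), np.float64(7.1), np.float64(-0.0), np.float64(0.0), 0] [-113.9   16.1]
8 60 [np.float64(2.3), np.float64(0.1), np.float64(14.1), np.float64(-0.0), np.float64(0.0), 0] [-113.2   23.1]
12 60 [np.float64(3.6), np.float64(0.2), np.float64(21.0), np.float64(-0.0), np.float64(0.0), 0] [-111.9   30. ]
16 63.0 [np.float64(5.6), np.float64(0.3), np.float64(25.4), np.float64(-0.003), np.float64(0.052), 0] [-110.1   36.8]
20 66.0 [np.float64(8.1), np.float64(0.4), np.float64(29.6), np.float64(-0.005), np.float64(0.105), 0] [-107.8   43.3]
24 69.0 [np.float64(11.0), np.float64(0.5), np.float64(33.5), np.float64(-0.008), np.float64(0.157), 0] [-105.    49.7]
28 72.0 [np.float64(14.3), np.float64(0.7), np.float64(37.3), np.float64(-0.01), np.float64(0.209), 0] [-101.6   55.8]
32 75.0 [np.float64(17.9), np.float64(0.9), np.float64(40.7), np.float64(-0.013), np.float64(0.261), 0] [-97.7  61.7]
36 78.0 [np.float64(21.9), np.float64(1.1), np.float64(43.9), np.float64(-0.015), np.float64(0.314), 0] [-93.4  67.2]
40 81.0 [np.float64(26.2), np.float64(1.3), np.float64(47.6), np.float64(-0.018), np.float64(0.366), 0] [-88.6  73.3]
44 84.0 [np.float64(30.8), np.float64(1.5), np.float64(51.2), np.float64(-0.02), np.float64(0.418), 0] [-83.4  79.2]
48 87.0 [np.float64(35.7), np.float64(1.7), np.float64(54.4), np.float64(-0.023), np.float64(0.471), 0] [-77.8  84.7]
52 90 [np.float64(40.9), np.float64(2.0), np.float64(57.3), np.float64(-0.026), np.float64(0.523), 0] [-71.8  89.8]
```

apply_moves(increments=[1, 0, 0, 3.5, 0, 0, 0, 1, 0.1, 0, 7, 0, 0, 0, 1, 0.4, 0, 10.5, 0, 0, 0, 1, 0.8, 0, 14, 0, 0, 0, 1, 0.8, 0, 14, 0, 0, 0])

```text
time: 10.3
tool_pos: [0.5003, -0.1746, 0.0291]
ee_rot: [-179.9, -29.8, 2.7]
force: [-7.0, 0.7, -2.0]
gripper_width: 0.0857
```

```bash
python3 - <<'E'
from h import *
s=telemetry.read_state(); print(s["tool_pos"],s["ee_rot"],s["force"],s["time"])
p,d=cams.snapshot("wrist"); show(p,"w9.png")
p,d=cams.snapshot("scene"); show(p,"s9.png",(230,200,470,380),3.3)
E
```

```text
[ 0.50033221 -0.17459064  0.02912332] [-179.94657113  -29.7869222     2.73036566] [-7.0429441   0.68444147 -1.98587612] 10.3
```

View pics/w9.png

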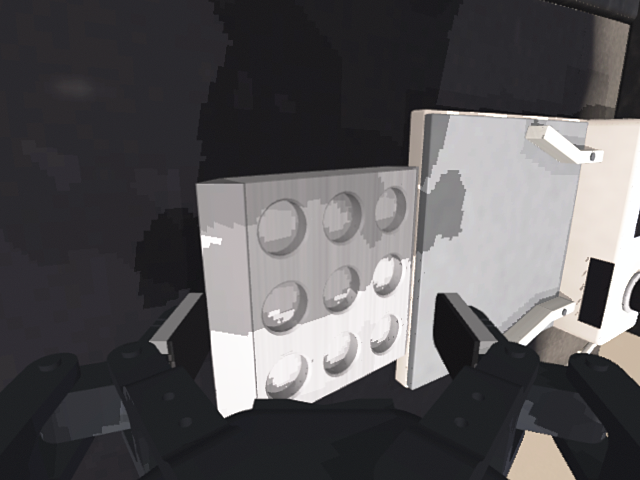

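View pics/s9.png

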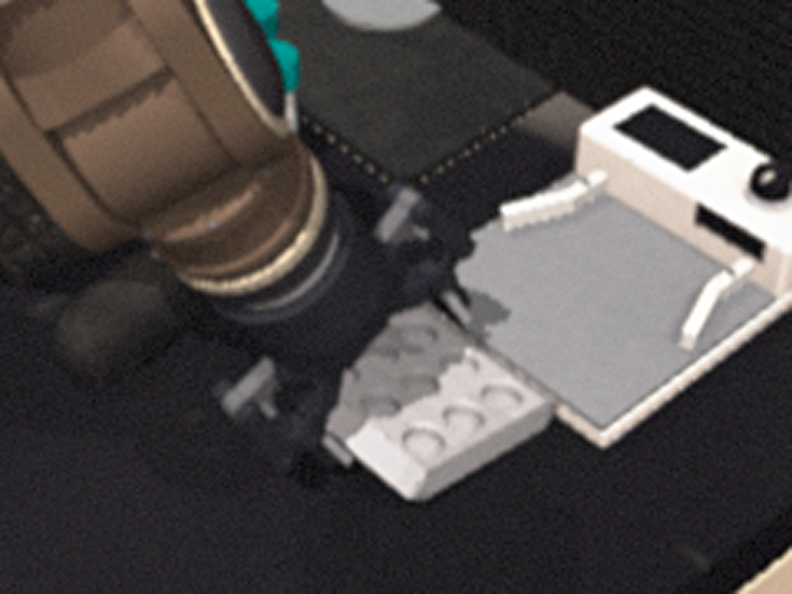

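The near end is rising (~8°) and the far end is staying down. I continue along the arc.

apply_moves(increments=[1, 0.6, 0, 3.5, 0, 0, 0, 1, 1.3, 0.1, 6.9, 0, 0, 0, 1, 2.2, 0.1, 9.2, -0.001, 0.026, 0, 1, 3.3, 0.2, 11.3, -0.003, 0.052, 0, 1, 4.5, 0.2, 13.4, -0.004, 0.078, 0, 1, 5.8, 0.3, 15.5, -0.005, 0.105, 0, 1, 5.8, 0.3, 15.5, -0.005, 0.105, 0])

```text
time: 11.1
tool_pos: [0.5075, -0.1746, 0.0459]
ee_rot: [-180.0, -23.8, 2.8]
force: [-9.3, -1.1, 1.8]
gripper_width: 0.0856
```

```bash
cat > look.py <<'E'
from h import *
import sys
n=sys.argv[1]
s=telemetry.read_state(); print(s["tool_pos"].round(4),s["ee_rot"].round(1),s["force"].round(1),s["time"])
p,d=cams.snapshot("wrist"); q,_=cams.snapshot("scene")
a=cv2.resize(p,(400,300)); b=cv2.resize(q[190:370,240:480],(400,300),interpolation=cv2.INTER_CUBIC)
cv2.imwrite("pics/"+n,cv2.resize(np.hstack([a,b]),None,fx=1,fy=1))
E
python3 look.py c10.png
```

```text
[ 0.5075 -0.1746  0.0459] [-180.   -23.8    2.8] [-9.3 -1.1  1.8] 11.1
```

View pics/c10.png

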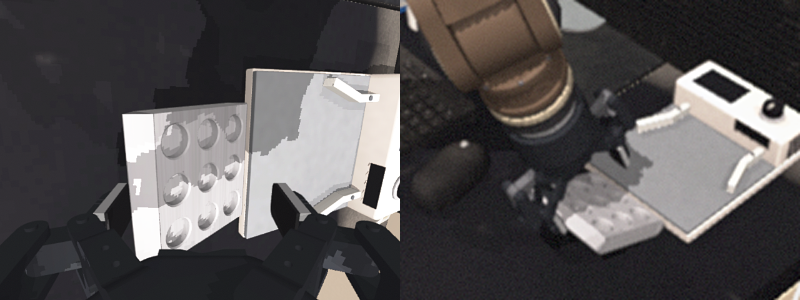

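apply_moves(increments=[1, 0.4, 0, 2, -0.001, 0.026, 0, 1, 1.9, 0.1, 3.9, -0.003, 0.052, 0, 1, 3.5, 0.2, 5.8, -0.004, 0.078, 0, 1, 5.2, 0.3, 7.7, -0.005, 0.105, 0, 1, 7, 0.3, 9.4, -0.006, 0.131, 0, 1, 8.8, 0.4, 11.1, -0.008, 0.157, 0, 1, 8.8, 0.4, 11.1, -0.008, 0.157, 0])

```text
time: 11.9
tool_pos: [0.5178, -0.1744, 0.0578]
ee_rot: [180.0, -15.0, 2.8]
force: [-4.4, -0.7, 1.3]
gripper_width: 0.0852
```

```bash
python3 look.py c11.png
```

```text
[ 0.5178 -0.1744  0.0578] [180.  -15.    2.8] [-4.4 -0.7  1.3] 11.9
```

View pics/c11.png

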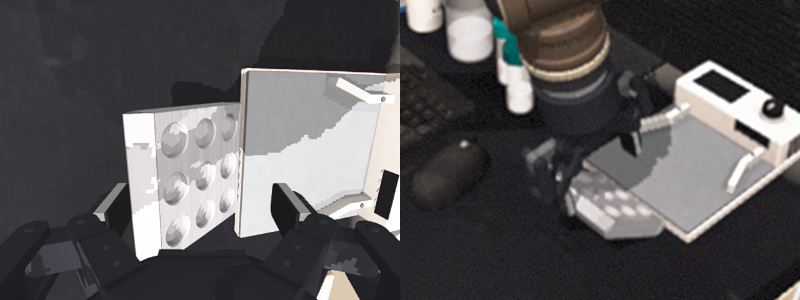

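apply_moves(increments=[1, 2, 0.1, 1.6, -0.001, 0.026, 0, 1, 4, 0.2, 3.2, -0.003, 0.052, 0, 1, 6.1, 0.3, 5, -0.004, 0.078, 0, 1, 8.3, 0.4, 6.9, -0.005, 0.105, 0, 1, 10.6, 0.5, 8.7, -0.006, 0.131, 0, 1, 12.9, 0.6, 10.5, -0.008, 0.157, 0, 1, 12.9, 0.6, 10.5, -0.008, 0.157, 0])

```text
time: 12.7
tool_pos: [0.5304, -0.1737, 0.0676]
ee_rot: [180.0, -6.0, 2.8]
force: [-3.4, 0.2, 0.2]
gripper_width: 0.0854
```

```bash
python3 look.py c12.png
```

```text
[ 0.5304 -0.1737  0.0676] [180.   -6.    2.8] [-3.4  0.2  0.2] 12.7
```

View pics/c12.png

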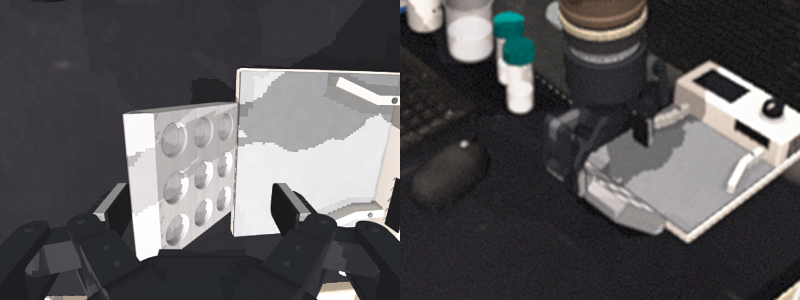

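apply_moves(increments=[1, 2.4, 0.1, 1.6, -0.001, 0.026, 0, 1, 4.9, 0.2, 3.2, -0.003, 0.052, 0, 1, 7.5, 0.4, 4.7, -0.004, 0.078, 0, 1, 10.1, 0.5, 6.1, -0.005, 0.105, 0, 1, 10.1, 0.5, 2, -0.005, 0.105, 0, 1, 10.1, 0.5, -3, -0.005, 0.105, 0, 1, 10.1, 0.5, -8, -0.005, 0.105, 0, 1, 10.1, 0.5, -8, -0.005, 0.105, 0])

```text
time: 13.6
tool_pos: [0.539, -0.1731, 0.0583]
ee_rot: [-180.0, 0.1, 2.8]
force: [-0.7, -0.6, -1.2]
gripper_width: 0.0853
```

```bash
python3 look.py c13.png
```

```text
[ 0.539  -0.1731  0.0583] [-1.8e+02  1.0e-01  2.8e+00] [-0.7 -0.6 -1.2] 13.6
```

View pics/c13.png

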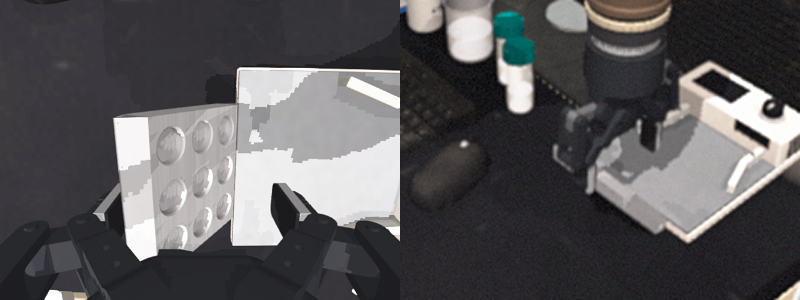

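apply_moves(increments=[1, 4, 0.2, 0, 0, 0, 0, 1, 8, 0.4, 0, 0, 0, 0, 1, 12, 0.6, 0, 0, 0, 0, 1, 16, 0.8, 0, 0, 0, 0, 1, 20, 1, 0, 0, 0, 0, 1, 24, 1.2, 0, 0, 0, 0, 1, 28, 1.4, 0, 0, 0, 0, 1, 28, 1.4, 0, 0, 0, 0])

```text
time: 14.5
tool_pos: [0.5689, -0.1718, 0.0593]
ee_rot: [180.0, -0.0, 2.8]
force: [-0.9, 0.3, -0.1]
gripper_width: 0.0854
```

```bash
python3 look.py c14.png
```

```text
[ 0.5689 -0.1718  0.0593] [180.   -0.    2.8] [-0.9  0.3 -0.1] 14.5
```

View pics/c14.png

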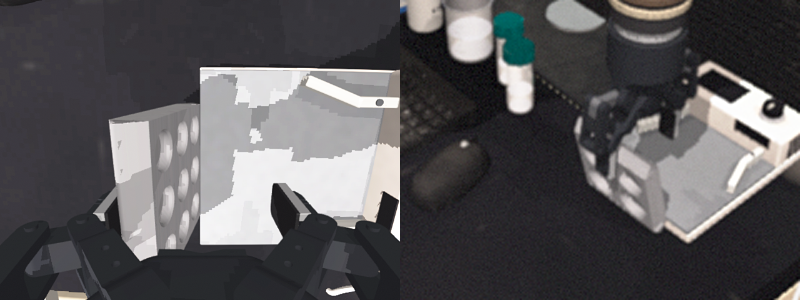

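Block is about 70° up, straddled. I narrow the jaws around it (rear finger pushes it upright, front finger becomes the catcher).

apply_moves(force=20, increments=[0.75, 0, 0, 0, 0, 0, 0, 0.5, -1, 0, 0, 0, 0, 0, 0.3, -3, -0.1, 0, 0, 0, 0, 0.15, -4, -0.2, 0, 0, 0, 0, 0, -4, -0.2, 0, 0, 0, 0, 0, -4, -0.2, 0, 0, 0, 0])

```text
time: 15.2
tool_pos: [0.5639, -0.172, 0.0595]
ee_rot: [180.0, 0.0, 2.8]
force: [0.0, 0.4, 0.6]
gripper_width: 0.0425
```

```bash
python3 look.py c15.png
```

```text
[ 0.5639 -0.172   0.0595] [180.    0.    2.8] [0.  0.4 0.6] 15.2
```

View pics/c15.png

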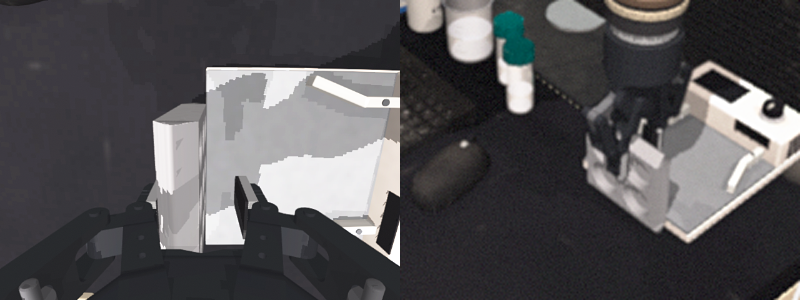

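The block is upright, with the large sockets facing the robot. Next I push it past vertical, with the front finger ready to catch it.

apply_moves(increments=[0, 3, 0.2, 5, 0, 0, 0, 0, 6, 0.3, 10, 0, 0, 0, 0, 9, 0.5, 15, 0, 0, 0, 0, 12, 0.6, 17, 0, 0, 0, 0, 15, 0.8, 17, 0, 0, 0, 0, 18, 0.9, 17, 0, 0, 0, 0, 20, 1, 17, 0, 0, 0, 0, 20, 1, 17, 0, 0, 0])

```text
time: 16.1
tool_pos: [0.5844, -0.1709, 0.0761]
ee_rot: [180.0, 0.0, 2.8]
force: [1.3, 0.4, -1.0]
gripper_width: 0.0428
```

```bash
python3 look.py c16.png
```

```text
[ 0.5844 -0.1709  0.0761] [180.    0.    2.8] [ 1.3  0.4 -1. ] 16.1
```

View pics/c16.png

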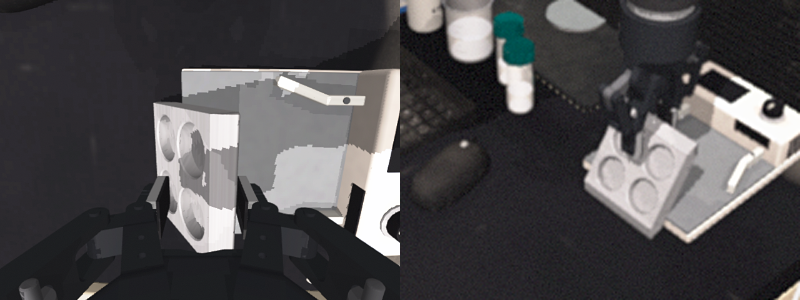

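The block is caught: it leans on the front finger with ~1.3 N, roughly 25° past vertical. I lower it by opening the jaws, which advances the front finger, while descending.

apply_moves(increments=[0.2, 0, 0, -5, 0, 0, 0, 0.4, 0, 0, -10, 0, 0, 0, 0.6, 1, 0.1, -16, 0, 0, 0, 0.8, 1, 0.1, -22, 0, 0, 0, 1, 1, 0.1, -26, 0, 0, 0, 1, 1, 0.1, -28, 0, 0, 0])

```text
time: 16.8
tool_pos: [0.5842, -0.1708, 0.0475]
ee_rot: [180.0, 0.1, 2.8]
force: [-0.1, 0.5, 0.1]
gripper_width: 0.0855
```

```bash
python3 look.py c17.png
```

```text
[ 0.5842 -0.1708  0.0475] [1.8e+02 1.0e-01 2.8e+00] [-0.1  0.5  0.1] 16.8
```

View pics/c17.png

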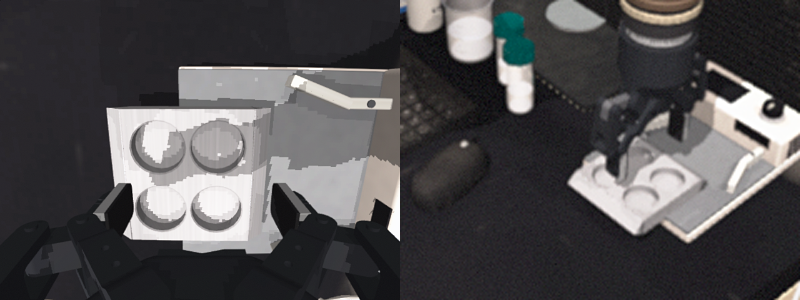

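```bash
python3 - <<'E'
from h import *
p,d=cams.snapshot("wrist"); c=cams.calibration("wrist"); X=cloud(c,d); show(p,"w18.png"); np.save("X18.npy",X)
a=np.radians(2.8); M=np.array([.5645,-.1722]); R=np.array([[np.cos(a),np.sin(a)],[-np.sin(a),np.cos(a)]])
for v in (185,280):
  for u in range(165,470,20):
    q=X[v,u]; w=R@(q[:2]-M)*1e3; print(v,u,w.round(1),round(q[2]*1e3,1))
E
```

```text
185 165 [-62.3  41.2] -1.3
185 185 [-38.3  45.8] 34.7
185 205 [-28.9  46.2] 37.5
185 225 [-20.7  46.1] 36.9
185 245 [-12.2  46.1] 37.6
185 265 [-3.9 46.1] 37.7
185 285 [ 4.3 46.1] 37.8
185 305 [12.5 46.1] 37.9
185 325 [20.7 46.1] 37.4
185 345 [28.9 46.1] 38.0
185 365 [37.1 46.2] 38.2
185 385 [45.4 46.1] 37.7
185 405 [53.7 46.1] 37.4
185 425 [63.5 45.4] 32.0
185 445 [76.5 43.7] 18.9
185 465 [86.2 43.7] 18.1
280 165 [-68.  -11.6] -0.6
280 185 [-44.3   1.1] 30.2
280 205 [-32.6   3.9] 37.0
280 225 [-23.4   4.2] 37.7
280 245 [-14.5   4.2] 37.7
280 265 [-5.7  4.1] 37.3
280 285 [3.1 3.9] 36.9
280 305 [12.   4.6] 38.5
280 325 [20.8  4.3] 37.8
280 345 [29.6  4.2] 37.6
280 365 [38.3  4.8] 38.9
280 385 [47.2  4.5] 38.2
280 405 [56.2  4.1] 37.4
280 425 [70.8 -3.8] 18.0
280 445 [80.8 -3.8] 18.2
280 465 [91.1 -3.9] 17.8
```

View pics/w18.png

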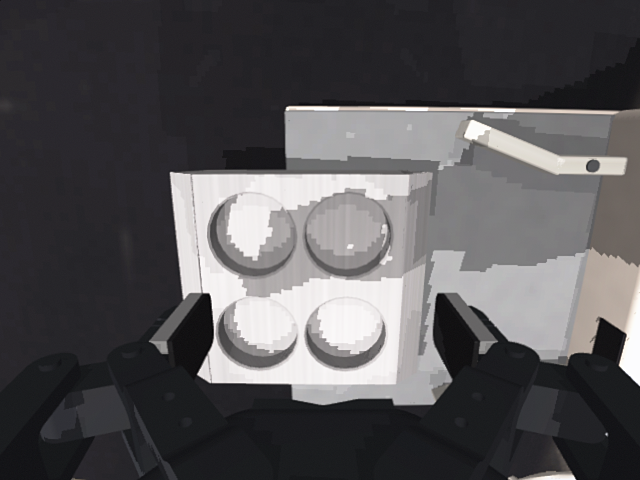

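The block is flat on the plate with large sockets up (top at z = 38 mm) and overhanging the front, centre x' ≈ 13 mm. Check yaw and lateral position.

```bash
python3 - <<'E'
from h import *
c=cams.calibration("wrist")
a=np.radians(2.8); M=np.array([.5645,-.1722]); R=np.array([[np.cos(a),np.sin(a)],[-np.sin(a),np.cos(a)]])
L=dict(nl=(172,173,.028),fl=(432,172,.028),tnl=(193,174,.038),tfl=(407,174,.038),tnr=(212,384,.038),tfr=(396,384,.038),pfl=(286,107,.018),pfr=(292,404,.018),cheekL_front=(459,140,.031),cheekLin=(558,174,.031),cheekLin2=(625,174,.031))
for k,(u,v,z) in L.items():
    q=onz(c,[(u,v)],z)[0]; print(k,(q*1e3).round(1),(R@(q[:2]-M)*1e3).round(1))
X=np.load("X18.npy")
# block top mask by depth
m=((abs(X[...,2]-.0378)<.0025)&(X[...,0]>.5)).astype(np.uint8); m[:,:]=cv2.morphologyEx(m,cv2.MORPH_CLOSE,np.ones((9,9)))
P=X[m>0][:,:2]; Q=((P-M)@R.T)*1e3; print(np.percentile(Q,[1,50,99],axis=0))
E
```

```text
nl [ 516.  -124.3   28. ] [-46.1  50.2]
fl [ 629.2 -118.4   28. ] [67.3 50.6]
tnl [ 528.8 -123.1   38. ] [-33.3  50.8]
tfl [ 616.1 -118.9   38. ] [54.2 50.7]
tnr [ 533.1 -223.7   38. ] [-33.8 -49.9]
tfr [ 622. -219.   38.] [ 55.1 -49.6]
pfl [564.3 -94.1  18. ] [ 3.6 78. ]
pfr [ 571.  -249.9   18. ] [  2.7 -77.9]
cheekL_front [ 638.1 -104.3   31. ] [76.9 64.2]
cheekLin [ 683.7 -115.9   31. ] [121.9  50.5]
cheekLin2 [ 714.6 -113.9   31. ] [152.8  50.9]
[[-37.6390511  -48.43743818]
 [ 14.50861886   6.24684295]
 [153.07218995  53.2047074 ]]
```

Block yaw matches the warmer within ~0.3° and lateral offset is ≲1 mm. I'll raise, turn the jaws across, and come down behind the block's near end at ridge height.

apply_moves(increments=[1, 0, 0, 45, 0, 0, 0, 1, -20, -1, 75, 0, 0, 0.3, 0.8, -60, -3, 80, 0, 0, 1.571, 0.6, -95, -4.6, 80, 0, 0, 1.571, 0.4, -95, -4.6, 80, 0, 0, 1.571, 0.3, -95, -4.6, 80, 0, 0, 1.571, 0.3, -95, -4.6, 80, 0, 0, 1.571, 0.3, -95, -4.6, 80, 0, 0, 1.571, 0.3, -95, -4.6, 80, 0, 0, 1.571, 0.3, -95, -4.6, 80, 0, 0, 1.571, 0.3, -95, -4.6, 80, 0, 0, 1.571, 0.3, -95, -4.6, 80, 0, 0, 1.571, 0.3, -95, -4.6, 80, 0, 0, 1.571, 0.3, -95, -4.6, 35, 0, 0, 1.571, 0.3, -95, -4.6, 0, 0, 0, 1.571, 0.3, -95, -4.6, -27, 0, 0, 1.571, 0.3, -95, -4.6, -27, 0, 0, 1.571])

```text
time: 18.65
tool_pos: [0.4871, -0.1745, 0.018]
ee_rot: [-179.7, -0.1, 92.7]
force: [-0.2, -0.8, -1.4]
gripper_width: 0.0551
```

```bash
python3 look.py c19.png
```

```text
[ 0.4871 -0.1745  0.018 ] [-1.797e+02 -1.000e-01  9.270e+01] [-0.2 -0.8 -1.4] 18.65
```

View pics/c19.png

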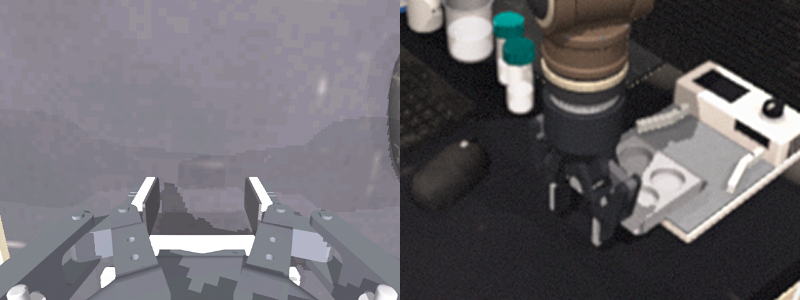

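apply_moves(increments=[0.3, 10, 0.5, 1, 0, 0, 0, 0.3, 16, 0.8, 2, 0, 0, 0, 0.3, 19, 0.9, 2, 0, 0, 0, 0.3, 22, 1.1, 2, 0, 0, 0, 0.3, 26, 1.3, 2, 0, 0, 0, 0.3, 30, 1.5, 2, 0, 0, 0, 0.3, 34, 1.7, 2, 0, 0, 0, 0.3, 38, 1.9, 2, 0, 0, 0, 0.3, 42, 2.1, 2, 0, 0, 0, 0.3, 46, 2.3, 2, 0, 0, 0, 0.3, 50, 2.4, 2, 0, 0, 0, 0.3, 54, 2.6, 2, 0, 0, 0, 0.3, 54, 2.6, 2, 0, 0, 0])

```text
time: 20.05
tool_pos: [0.5441, -0.1732, 0.0251]
ee_rot: [180.0, 0.1, 92.8]
force: [-8.4, 0.3, 15.2]
gripper_width: 0.0557
```

```bash
python3 look.py c20.png
```

```text
[ 0.5441 -0.1732  0.0251] [1.80e+02 1.00e-01 9.28e+01] [-8.4  0.3 15.2] 20.05
```

View pics/c20.png

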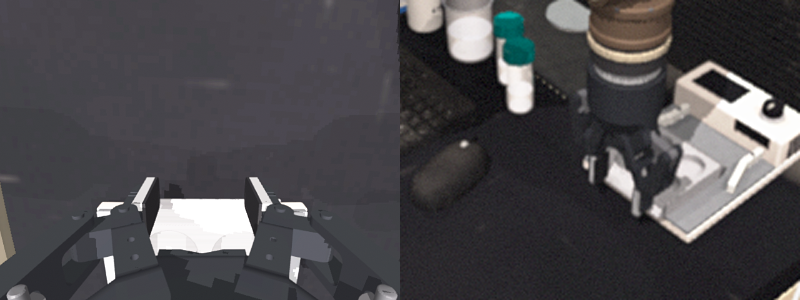

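The tips rode up on the upper bevel (15 N upward), so they are too high. I back off, lower 5 mm, and push again on the ridge itself.

apply_moves(increments=[0.3, -10, -0.5, 0, 0, 0, 0, 0.3, -15, -0.7, -2, 0, 0, 0, 0.3, -15, -0.7, -5, 0, 0, 0, 0.3, -15, -0.7, -5, 0, 0, 0, 0.3, -10, -0.5, -5, 0, 0, 0, 0.3, -6, -0.3, -5, 0, 0, 0, 0.3, -3, -0.1, -5, 0, 0, 0, 0.3, 0, 0, -5, 0, 0, 0, 0.3, 3, 0.1, -5, 0, 0, 0, 0.3, 6, 0.3, -5, 0, 0, 0, 0.3, 6, 0.3, -5, 0, 0, 0])

```text
time: 21.25
tool_pos: [0.5504, -0.1725, 0.0183]
ee_rot: [179.9, 0.0, 92.8]
force: [-1.8, -0.4, -0.1]
gripper_width: 0.0553
```

```bash
python3 look.py c21.png
```

```text
[ 0.5504 -0.1725  0.0183] [179.9   0.   92.8] [-1.8 -0.4 -0.1] 21.25
```

View pics/c21.png

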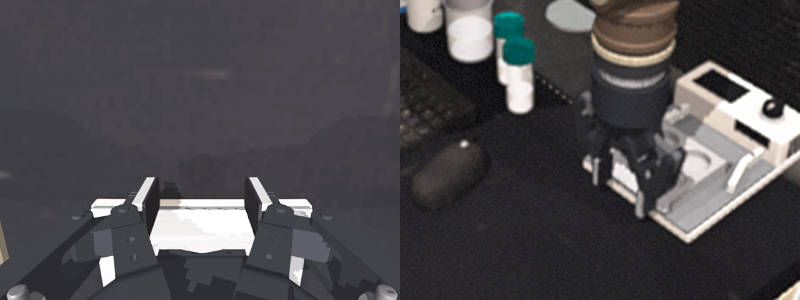

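Clean push at 1.8 N. Continuing along the plate.

apply_moves(increments=[0.3, 3, 0.1, 0, 0, 0, 0, 0.3, 6, 0.3, 0, 0, 0, 0, 0.3, 9, 0.4, 0, 0, 0, 0, 0.3, 12, 0.6, 0, 0, 0, 0, 0.3, 15, 0.7, 0, 0, 0, 0, 0.3, 18, 0.9, 0, 0, 0, 0, 0.3, 20, 1, 0, 0, 0, 0, 0.3, 20, 1, 0, 0, 0, 0])

```text
time: 22.15
tool_pos: [0.5704, -0.1717, 0.0184]
ee_rot: [179.9, 0.1, 92.8]
force: [-3.1, -1.5, 0.2]
gripper_width: 0.0555
```

apply_moves(increments=[0.3, 2, 0.1, 0, 0, 0, 0, 0.3, 4, 0.2, 0, 0, 0, 0, 0.3, 6, 0.3, 0, 0, 0, 0, 0.3, 8, 0.4, 0, 0, 0, 0, 0.3, 10, 0.5, 0, 0, 0, 0, 0.3, 10, 0.5, 0, 0, 0, 0])

```text
time: 22.75
tool_pos: [0.5803, -0.1711, 0.0184]
ee_rot: [180.0, 0.1, 92.8]
force: [-1.6, -2.3, 0.0]
gripper_width: 0.0555
```

```bash
python3 look.py c22.png
```

```text
[ 0.5803 -0.1711  0.0184] [1.80e+02 1.00e-01 9.28e+01] [-1.6 -2.3  0. ] 22.75
```

View pics/c22.png

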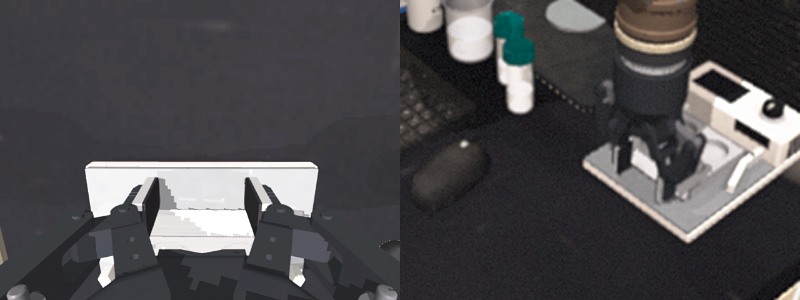

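apply_moves(increments=[0.3, 1.5, 0.1, 0, 0, 0, 0, 0.3, 3, 0.1, 0, 0, 0, 0, 0.3, 4.5, 0.2, 0, 0, 0, 0, 0.3, 6, 0.3, 0, 0, 0, 0, 0.3, 7, 0.3, 0, 0, 0, 0, 0.3, 7, 0.3, 0, 0, 0, 0])

```text
time: 23.45
tool_pos: [0.5871, -0.1708, 0.0184]
ee_rot: [180.0, 0.1, 92.8]
force: [-2.3, -1.2, -0.6]
gripper_width: 0.0553
```

apply_moves(increments=[0.3, 1.5, 0.1, 0, 0, 0, 0, 0.3, 3, 0.1, 0, 0, 0, 0, 0.3, 3, 0.1, 0, 0, 0, 0])

```text
time: 23.75
tool_pos: [0.5902, -0.1707, 0.0184]
ee_rot: [180.0, 0.1, 92.8]
force: [-2.5, -1.7, 0.4]
gripper_width: 0.0556
```

apply_moves(increments=[0.3, 1.5, 0.1, 0, 0, 0, 0, 0.3, 3, 0.1, 0, 0, 0, 0, 0.3, 3, 0.1, 0, 0, 0, 0])

```text
time: 24.05
tool_pos: [0.5922, -0.1708, 0.0183]
ee_rot: [-179.9, 0.1, 92.8]
force: [-6.6, -1.7, 2.8]
gripper_width: 0.0557
```

apply_moves(increments=[0.3, 1, 0, 0, 0, 0, 0, 0.3, 2, 0.1, 0, 0, 0, 0, 0.3, 2, 0.1, 0, 0, 0, 0])

```text
time: 24.35
tool_pos: [0.5923, -0.1708, 0.0182]
ee_rot: [-179.7, 0.1, 92.8]
force: [-12.3, -3.4, 5.6]
gripper_width: 0.0553
```

It stopped solidly at 12 N. I retract and check the placing.

apply_moves(increments=[0.3, -20, -1, 0, 0, 0, 0, 0.3, -50, -2, 10, 0, 0, 0, 0.3, -80, -3, 50, 0, 0, 0, 0.3, -110, 0, 90, 0, 0, 0, 0.3, -150, 0, 120, 0, 0, 0, 0.3, -200, 0, 150, 0, 0, 0, 0.3, -230, 0, 170, 0, 0, 0, 0.3, -230, 0, 170, 0, 0, 0, 0.3, -230, 0, 170, 0, 0, 0])

```text
time: 25.25
tool_pos: [0.366, -0.1706, 0.1897]
ee_rot: [179.7, 0.1, 92.8]
force: [-0.1, 0.0, -0.6]
gripper_width: 0.0553
```

```bash
python3 - <<'E'
from h import *
s=telemetry.read_state(); print(s["tool_pos"],s["force"],s["time"])
p,d=cams.snapshot("top"); show(p,"t23.png",(350,130,460,260),4.5); cv2.imwrite("pics/t23f.png",p)
X=cloud(cams.calibration("top"),d)
q,_=cams.snapshot("scene"); show(q,"s23.png",(230,150,510,360),2.8)
a=np.radians(2.8); M=np.array([.5645,-.1722]); R=np.array([[np.cos(a),np.sin(a)],[-np.sin(a),np.cos(a)]])
print([(X[v,408]*1e3).round().tolist() for v in range(170,256,5)])
E
```

```text
[ 0.36601314 -0.17064274  0.18970556] [-0.12781114  0.03320566 -0.57624639] 25.25
[[716.0, -168.0, 50.0], [712.0, -171.0, 29.0], [700.0, -170.0, 36.0], [689.0, -169.0, 40.0], [680.0, -169.0, 35.0], [670.0, -168.0, 39.0], [660.0, -168.0, 40.0], [650.0, -168.0, 38.0], [641.0, -168.0, 36.0], [632.0, -168.0, 33.0], [621.0, -167.0, 39.0], [612.0, -167.0, 37.0], [603.0, -168.0, 29.0], [595.0, -170.0, 17.0], [585.0, -169.0, 21.0], [576.0, -169.0, 17.0], [566.0, -169.0, 17.0], [558.0, -171.0, -1.0]]
```

View pics/t23.png

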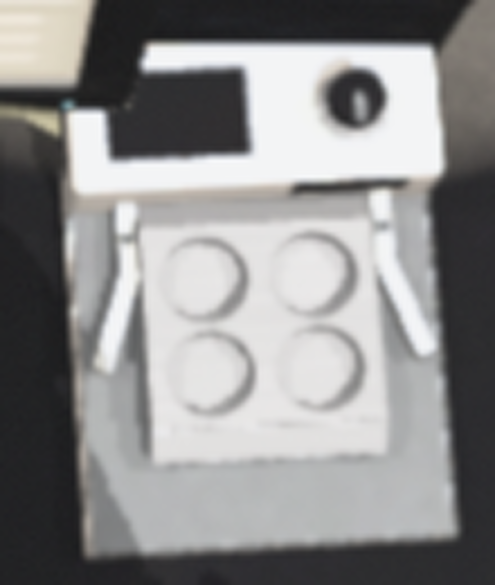

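View pics/s23.png

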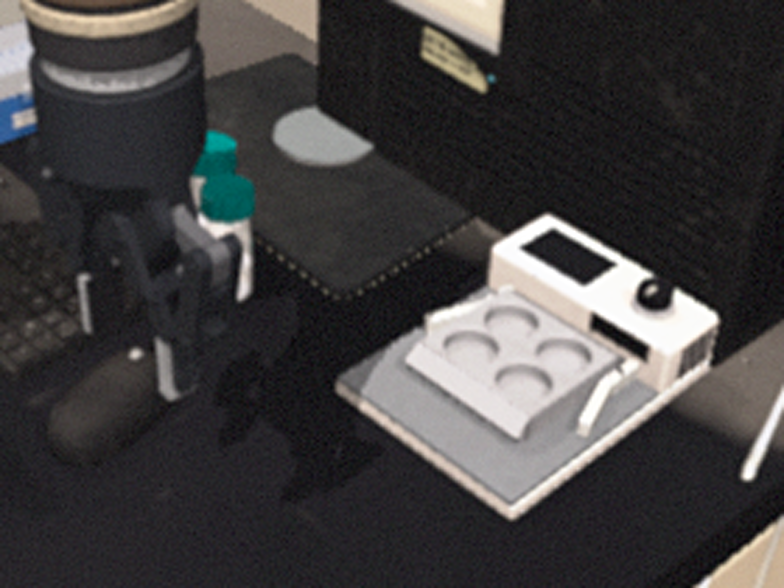

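View pics/t23f.png

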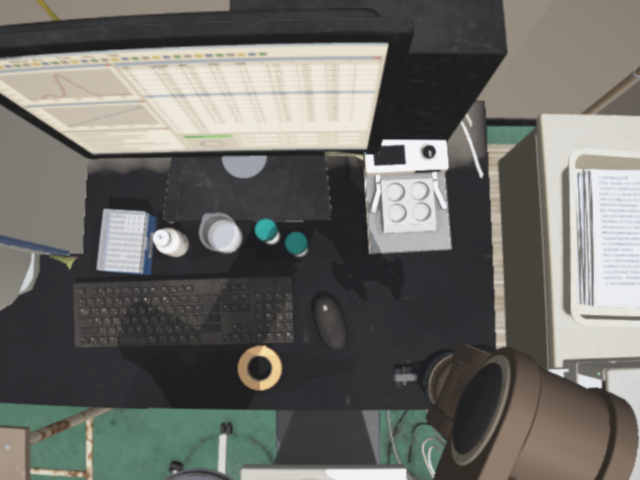

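```bash
python3 - <<'E'
from h import *
c=cams.calibration("top"); C=lambda a:[[350+x/4.5,130+y/4.5] for x,y in a]
pl=onz(c,C([(85,556),(457,537)]),.018); r=onz(c,C([(153,464),(386,452)]),.028); st=onz(c,C([(75,200),(435,183)]),.018)
t=onz(c,C([(142,225),(370,217)]),.038)
e=lambda v:np.degrees(np.arctan2(v[1],v[0]))-90
a=np.radians(2.8); R=np.array([[np.cos(a),np.sin(a)],[-np.sin(a),np.cos(a)]]); M=pl.mean(0)
for n,q in (("front",pl),("near ridge",r),("stop foot",st),("top far edge",t)): print(n,((q-M)[:,:2]@R.T*1e3).round(1).tolist(),"yaw",e(q[0]-q[1]).round(2))
E
```

```text
front [[0.4, 80.5], [-0.4, -80.5]] yaw 2.5
near ridge [[37.2, 49.7], [36.8, -50.5]] yaw 2.59
stop foot [[157.0, 74.6], [156.3, -84.3]] yaw 2.54
top far edge [[139.3, 48.3], [137.6, -50.0]] yaw 1.81
```

Near ridge is 37 mm behind the front (36 expected) with yaw equal to the warmer's, tops at 38 mm, lateral ~0. Tubes, beaker and mouse are at their initial pixels. I'm handing in.

```bash
python3 -c "
from plant import workorder; print(workorder.finish_job())"
```

```text
the job is handed in; nothing more can be done
None
```

The block is turned over and home on the plate, its four large sockets up, between the guide cheeks and against the back stop. The job was handed in at about 25 s.

**What I did:**
1. I nudged the block sideways to centre and straighten it, then pushed it flush against the warmer's front.
2. I dragged the near ridge up its arc until the block stood on edge. I then tipped it past upright, caught it with the front finger and lowered it partway. It dropped the last part onto the plate on its own, and I did not record how hard it landed.
3. I pushed it along the plate with two fingers until it stopped.

**Last checks (top camera):**
- **Position:** the near ridge is 37 mm behind the warmer's front, against 36 mm expected, and the block is centred within 1 mm. The block's top measured about 38 mm high.
- **Straightness:** the near ridge is yawed 2.6°, against 2.5° for the warmer's front. The block's far top edge read 1.8°, which I put down to a blurred edge.
- **Back stop:** the final push met a firm stop at 12 N, with no movement over the last 2 mm commanded. The back stop's foot measured at 156–157 mm instead of 150, and I did not resolve that. I relied on the ridge position and the firm stop.
- **Other things:** the tubes, beaker and mouse are where they started in the picture, and the arm is clear of everything.

**Forces:** at the start of the push along the plate the fingertips rode up on the bevel, pressing at about 8 N forward and 15 N down. I backed off and lowered the fingers. During the first sideways nudge a knuckle pressed about 10 N on the block. The highest pushing-force reading was about 17 N, below 25 N, but I only read forces at the end of each move.

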